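Lock the battery hatch of a therapy unit with a slot key

TASK

Lock the battery hatch on top of the grey therapy unit with the flat-bladed key: first stand the key blade-down in the slotted rest and let go of it, then take it again from above, set its blade in the slot of the hatch's round fastener and turn that clockwise (seen from above) a quarter turn, to its stop. Then put the key back, standing blade-down and fully home in the rest, and let go. Let only the key, not the gripper, touch the fastener, and leave the hand controller, gel bottle and ultrasound applicator where they are.

Things in the scene. Friction and masses are not known exactly. Their poses are not given: they have to be found in the camera images.
- key_center (a point): Centre of the key's handle. The key (140 g) has a black square-section handle 100 mm long, 28 mm wide and 28 mm high, and at one end a flat steel blade 35 mm long, 30 mm wide and 5 mm thick, centred on the handle's axis. x runs along the key towards the blade, y across the blade's width, z through its thickness. It starts lying flat on the table (z up, this point 14 mm up), the blade pointing roughly towards the robot.
- key_tip (a point): Middle of the end edge of the key's blade: 85 mm from key_center along the key's x. Same axes as key_center.
- rest_top (a point): Centre of the mouth of the slot in the key's rest, on its top face. The rest is a fixed grey block 70 x 70 mm, 45 mm high; its slot goes straight down 40 mm, is 37 mm long along this point's y and 12 mm wide along its x, with a 3 mm chamfer. z is up. Fully home, the key stands upright with the blade in the slot and the handle's end face sitting on the block's top (key_tip about 35 mm below this point). The rest's x points roughly away from the robot.
- slot (a point): Centre of the mouth of the slot in the fastener, level with the fastener's top. The fastener is a light metal disc about 54 mm across, standing on the white hatch cover on top of the therapy unit; the slot runs right across it along this point's x, is 8.5 mm wide and 12 mm deep, z up; the point turns with the fastener. So the blade goes 12 mm in and its play in the slot is about 0.12 rad either way.
- fastener (a joint): Angle of the fastener in rad, growing clockwise seen from above: 0 is unlocked, 1.571 is locked, at the stop. It starts between 0 and 0.3, turns against a friction of 0.12 N m and stays where it is left.
- unit: The therapy unit, a fixed grey box 240 mm (x) by 260 mm (y), its top 70 mm above the table and, over 50 mm along its far (+x) side, a ridge 100 mm high with knobs to 114 mm. Origin at the centre of its underside, z up. The fastener's axis is at x = -45 mm, y = 0; its top is at 93 mm.
- controller_center (a point): Centre of a loose white hand controller 125 mm (x) by 70 mm (y) by 24 mm high, lying flat on the table. Leave it alone.
- gel_center (a point): Centre, 95 mm up, of a loose upright white gel bottle, 190 mm high and 58 mm across. Leave it alone.
- applicator_center (a point): Middle of a loose grey ultrasound applicator lying on the table: 141 mm long along its y, 52 mm wide, 33 mm high. Leave it alone.
- key: The same key, its origin 14 mm below key_center (centre of the handle's underside as it lies).
Mind the look-alikes: they are no part of the job. Leave any blue look-alike of the part that bears rest_top alone.

How it is judged:
By the outcome, as a careful person would: the job done as asked, in the order asked, and still so for the second after the job is handed in, with the robot touching nothing.
It also fails if it takes over 61 s, if anything falls off the work surface, if the arm or the gripper's body presses on something with over 40 N, if the wrist force passes 120 N, or if a joint passes its speed limit or range.

ROBOT

A 6-joint arm with a two-finger parallel gripper is mounted at the origin on the work surface. World frame = base frame: x ahead of the robot, y to its left, z up, the work surface at z = 0. Lengths are in mm, angles in rad, forces in N, time in s.
With the tool pointing down it reaches from about 250 to 775 mm from the base axis. Payload 8.9 kg.
Tool frame: the origin (TCP) lies between the finger pads; the fingertips stand 22 mm ahead of it and the grasp point (between the pads) lies 3 mm ahead of it (robot.nose_length is the distance from the TCP to the fingertips, in mm); z points along the fingers, y is the direction in which the jaws open and shut (so a half turn about z gives the same grasp; the last joint's range is limited). The gripper opens to 85 mm and grips with 20 to 120 N. Pads are 22 mm wide; open, the fingers measure 114 mm over their backs; the gripper's body (76 mm by 85 mm) begins 54 mm behind the grasp point. The pads swing forward as they close: fully open they stand 13 mm farther back than shut.
Start: joints at [1.133, 0.291, -0.153, 1.127, 0, 1.431], TCP at [154.54, 501.738, 253.305] pointing down, gripper open.
Joint ranges: [-2.52, 2.52], [-0.91, 1.74], [-1.3, 1.37], [-1.96, 2.02], [-1.52, 1.47], [-3.14, 3.14]. Speed limits (rad/s): [2.22, 2.22, 2.79, 3.14, 3.14, 3.14].

INTERFACE

Orientations are given as a unit quaternion [x, y, z, w].
In Python, from workcell import robot, imaging gives the robot as it stands.
- The arm moves only by the tool carry_out, never from a script. Its argument "motion" is a list of rows, each a list of 7 numbers: the turn, a rotation vector about the tool's x, y, z in degrees, then the shift along the tool's x, y, z in mm, then the opening, from -1 (shut) to 1 (fully open). A call has 1 to 10 rows; each row is the pose to reach, as a shift and turn from the pose commanded when the call began, along the tool's axes at that moment; what a row does not reach only later rows make up. A row lasts 1/8 s, in which the tool goes at most 62.5 mm and 10.7 degrees, less where a joint would pass 70% of its speed; a pose out of reach is approached as far as the arm can. A call with a gripper value outside its range is refused whole. The fingers move at their own pace and stop on an object; "newtons" is the grip in N (left out, the last holds). Time passes only in rows, so rows that repeat a pose let the fingers close. It gives the time, the measured TCP pose, the force and the opening at its end, in the units of the state.
- robot.get_obs(): the state, without advancing time (a new reading comes with each control period).
- imaging.grab_frame(name): name is "scene" or "top" or "wrist"; returns (picture, depth): 480x640x3 uint8, blue, green, red; 480x640 float32, mm along the optical axis (not along the pixel's ray), 0 where there is no reading.
- imaging.calibration(name): a dict with "K" (3x3 intrinsics, pixels), "rvec" (rotation vector, rad) and "tvec" (3), from world to camera coordinates, as OpenCV has them. Camera axes: x right, y down, z forward; pixel columns grow to the right and rows downward; lengths in mm; the calibration is good to about 2 mm. The wrist camera is an equidistant fisheye: a pixel r from the principal point sees the ray r / f radians off the axis. A picture is of the moment at which its call begins: read the wrist's pose just before it. calibration takes no time and is no camera call; for the wrist camera it gives the pose at the moment of the call.
- robot.finish_job(): hands the job in, once; it reports no verdict.
The state is a dict: "clock": time; "q": joint angles; "qd": joint speeds; "joint_torque": joint torques, N m; "position": TCP position; "orientation": TCP orientation; "ft_force": force on the tool from outside, world axes, zero at the start; "ft_torque": the same for the moment, N m; "width": finger opening in mm.
Only numpy, scipy, OpenCV 4.12 (cv2) and the standard library are available. Lean on these libraries where they do the work, as an engineer would, in place of code of your own. Each camera call takes 0.05 s, during which the arm holds its last target.

## Working session

There is one attempt and no reset: what is moved stays moved. The work goes in short steps, Python scripts to look and compute and a tool call to move; the robot and the scene stay as the last step left them, time stands still between calls to the robot, and variables do not carry over. Pictures are saved under pics/ and viewed, and the job is handed in when it is done.

Besides the shell and the picture viewer there is one more tool, called after "Emit:" as name(argument=value, ...), one argument or row to a line, values as JSON. carry_out: Moves the arm, as the interface text tells. Its arguments: {"type":"object","properties":{"motion":{"type":"array"},"newtons":{"type":"number"}},"required":["motion"]}

```bash
ls; mkdir -p pics; python3 - <<'E'
from workcell import robot, imaging
import cv2,numpy as np
print(robot.get_obs())
for n in ("scene","top","wrist"):
    p,d=imaging.grab_frame(n); cv2.imwrite(f"pics/{n}0.png",p); np.save(f"{n}0.npy",d)
    c=imaging.calibration(n); print(n,c, (d>0).mean())
    np.savez(f"{n}0c.npz",K=c["K"],r=c["rvec"],t=c["tvec"])
E
```

```text
pics
{'clock': 0.0, 'q': array([ 1.13271698e+00,  2.91286923e-01, -1.54110936e-01,  1.12673318e+00,
        1.44607395e-05,  1.43152400e+00]), 'qd': array([-0.00049673,  0.00101952,  0.00010035, -0.00016319, -0.00101694,
       -0.00016321]), 'joint_torque': array([-1.09384338e-03, -5.37152195e+01,  3.31364357e+01,  1.63045235e-02,
       -2.41162634e-04, -1.67536035e-05]), 'position': array([154.34974763, 501.36276363, 252.73459785]), 'orientation': array([ 1.48848287e-01,  9.88859819e-01, -6.37681789e-04, -1.96915638e-04]), 'ft_force': array([ 0.10945972, -1.05887748,  0.78737605]), 'ft_torque': array([ 0.03438036,  0.06357508, -0.01333136]), 'width': 85.41374683259376}
scene {'K': array([[507.37214407,   0.        , 316.7514832 ],
       [  0.        , 507.37214407, 237.02272506],
       [  0.        ,   0.        ,   1.        ]]), 'rvec': array([ 1.27886094,  2.11185224, -1.00995981]), 'tvec': array([ 267.47054853, -209.47928453, 1493.38849059])} 0.9960384114583334
top {'K': array([[481.23701152,   0.        , 311.63646485],
       [  0.        , 481.23701152, 238.48224585],
       [  0.        ,   0.        ,   1.        ]]), 'rvec': array([ 1.95073288, -2.28081592,  0.22589533]), 'tvec': array([ 45.19546496, 530.01931385, 907.77175186])} 0.99595703125
wrist {'K': array([[371.64829954,   0.        , 319.99323196],
       [  0.        , 371.64829954, 235.64831765],
       [  0.        ,   0.        ,   1.        ]]), 'rvec': array([-2.32193965, -1.7154957 , -0.26061424]), 'tvec': array([-524.56333481,  -38.60887763,  380.74123916])} 0.9946223958333333
```

View pics/scene0.png

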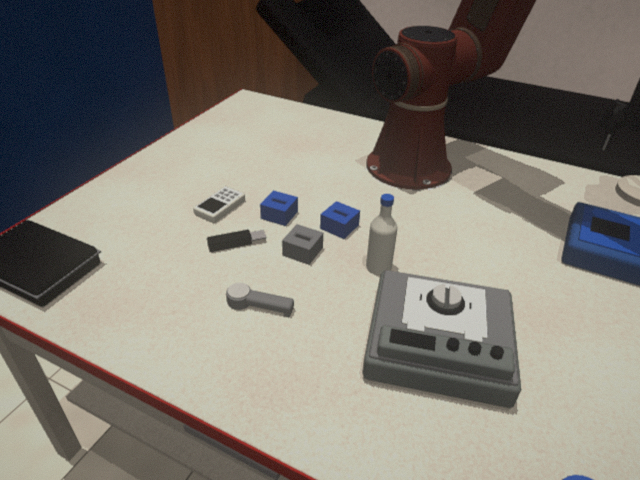

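View pics/top0.png

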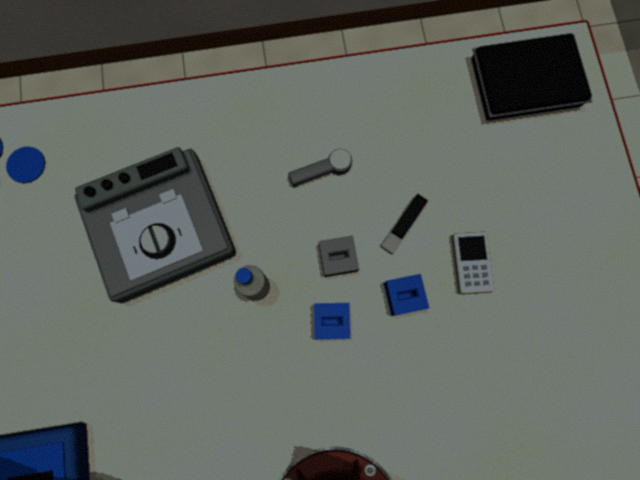

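View pics/wrist0.png

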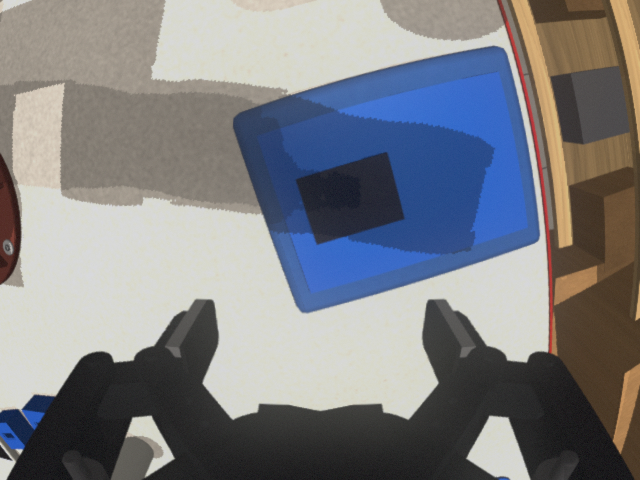

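The scene view shows the grey rest at (302,243), two blue look-alike rests at (279,207) and (340,219), the black key at (236,240), and the unit with its fastener at (445,298). In the top view the rest is at (338,257), the blue ones at (332,320) and (406,294), the key at (404,223), the fastener at (157,240), the bottle at (250,282), the applicator at (320,167) and the controller at (473,262). The wrist camera sees only the blue unit. Next I measure.

```bash
cat > h.py <<'E'
import cv2,numpy as np
from scipy.spatial.transform import Rotation as R
def cal(n):
    z=np.load(f"{n}c.npz"); return z["K"],z["r"],z["t"]
def ray(px,c,fish=False):
    K,r,t=c; px=np.atleast_2d(np.asarray(px,float))
    a=(px-[K[0,2],K[1,2]])/[K[0,0],K[1,1]]
    if fish:
        th=np.hypot(*a.T)[:,None]; a=a/np.maximum(th,1e-9)
        d=np.hstack([a*np.sin(th),np.cos(th)])
    else: d=np.hstack([a,np.ones((len(a),1))])
    M=R.from_rotvec(np.ravel(r)).as_matrix(); t=np.ravel(t)
    return -M.T@t, d@M
def plane(px,c,z,fish=False):
    o,d=ray(px,c,fish); s=(z-o[2])/d[:,2]; return o+s[:,None]*d
def depthpts(px,dm,c,fish=False):
    o,d=ray(px,c,fish); px=np.round(np.atleast_2d(px)).astype(int); Z=dm[px[:,1],px[:,0]]
    K,r,t=c; M=R.from_rotvec(np.ravel(r)).as_matrix()
    zc=d@M.T
    return o+d*(Z/zc[:,2])[:,None]
def tri(pxa,ca,pxb,cb,fa=False,fb=False):
    oa,da=ray(pxa,ca,fa); ob,db=ray(pxb,cb,fb); da=da[0]/np.linalg.norm(da[0]); db=db[0]/np.linalg.norm(db[0])
    A=np.stack([da,-db],1); s=np.linalg.lstsq(A,ob-oa,rcond=None)[0]
    p,q=oa+s[0]*da,ob+s[1]*db
    return (p+q)/2,np.linalg.norm(p-q)
E
python3 - <<'E'
from h import *
p=cv2.imread('pics/top0.png'); s=cv2.imread('pics/scene0.png')
ct,cs=cal('top0'),cal('scene0'); dt=np.load('top0.npy'); ds=np.load('scene0.npy')
print(ray([0,0],ct)[0],ray([0,0],cs)[0])
for n,px in dict(rest=(325,243),key=(408,215),fast=(150,230),ridge=(130,175),cover=(185,215),app=(310,172),gel=(244,275),table=(300,230),ctrl=(473,262),unit=(205,260),blue1=(345,332),blue2=(418,305)).items():
    print(n,depthpts(px,dt,ct)[0].round(1))
print("scene")
for n,px in dict(rest=(302,250),rest_tri=(0,0),key=(225,241),fast=(437,298),gel=(387,200)).items():
    if n!='rest_tri': print(n,depthpts(px,ds,cs)[0].round(1))
c=p[130:320,60:520]; cv2.imwrite('pics/topc.png',cv2.resize(c[:, :230],None,fx=3.4,fy=3.1,interpolation=cv2.INTER_CUBIC)); cv2.imwrite('pics/topc2.png',cv2.resize(p[180:330,300:500],None,fx=4,fy=4,interpolation=cv2.INTER_CUBIC))
E
```

```text
[341.78411934 -10.58775074 995.02973417] [1287.88757374  342.7093477   754.67022546]
rest [519.1 -62.9  43.9]
key [ 553.6 -242.8   28.5]
fast [590.4 271.3  81.5]
ridge [701.1 294.3 100.3]
cover [613.  203.4  70.5]
app [678.1 -57.1  26.4]
gel [459.1  88.5 189.2]
table [ 5.632e+02 -1.760e+01  2.000e-01]
ctrl [ 437.3 -356.    22.6]
unit [518.2 175.4  65. ]
blue1 [339.6 -73.   45.8]
blue2 [ 368.6 -223.1   44.2]
scene
rest [526.  -68.9  35.4]
key [ 568.4 -246.8   23. ]
fast [588.1 247.9  90.7]
gel [468.6  93.2 187.4]
```

View pics/topc2.png

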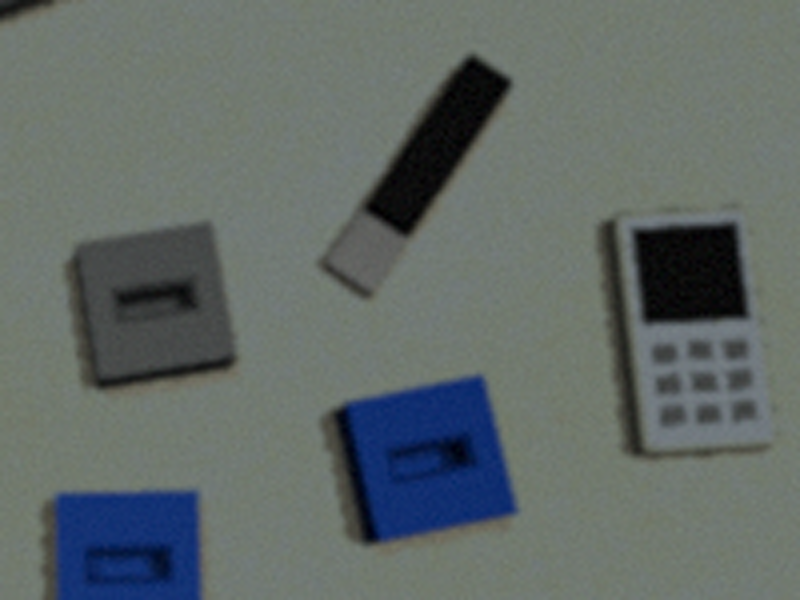

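View pics/topc.png

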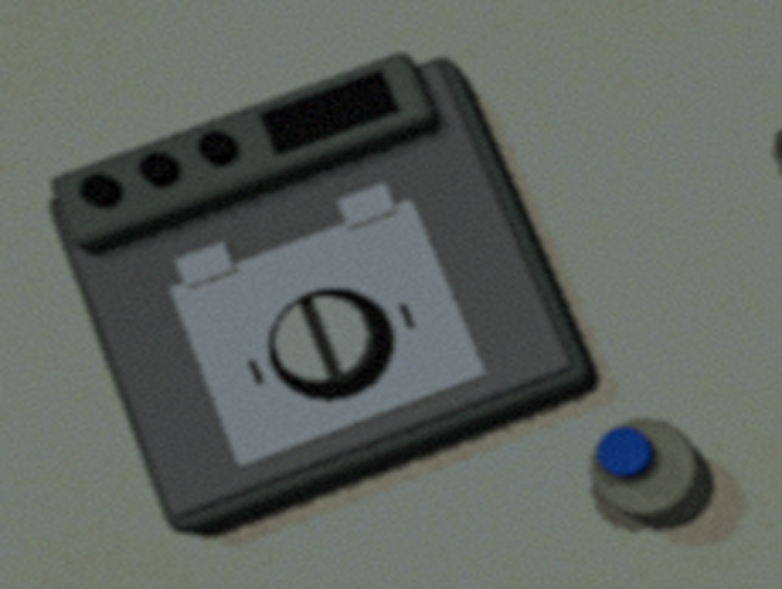

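Candidates in the top view: the key is the black and steel bar at (404,223). The black book at (530,75) and the controller's screen at (472,248) are similar in colour but not in shape. For the rest, the grey block at (338,257) is the one; the blue blocks at (332,320) and (406,294) are decoys. For the fastener, the light disc on the grey unit is at (157,240); the blue unit at lower left is a decoy. The crop confirms the choices. Now contour measurements.

```bash
cat > m1.py <<'E'
from h import *
p=cv2.imread('pics/top0.png'); s=cv2.imread('pics/scene0.png')
ct,cs=cal('top0'),cal('scene0'); dt=np.load('top0.npy'); ds=np.load('scene0.npy')
def pts3(dm,c):
    ys,xs=np.mgrid[0:480,0:640]; px=np.stack([xs.ravel(),ys.ravel()],1)
    return depthpts(px,dm,c).reshape(480,640,3)
for nm,img,dm,c,bx in (('top',p,dt,ct,None),('scene',s,ds,cs,None)):
    P=pts3(dm,c); hsv=cv2.cvtColor(img,cv2.COLOR_BGR2HSV)
    sat=hsv[...,1]; v=hsv[...,2]
    X,Y,Z=P[...,0],P[...,1],P[...,2]
    m=((abs(Z-45)<5)&(abs(X-500)<70)&(abs(Y+85)<70)).astype(np.uint8)
    m=cv2.morphologyEx(m,cv2.MORPH_CLOSE,np.ones((9,9)))
    cn=max(cv2.findContours(m,0,1)[0],key=cv2.contourArea)
    rr=cv2.minAreaRect(plane(cn[:,0],c,45)[:,:2].astype(np.float32)); print(nm,'rest',rr)
    mk=((v<45)&(abs(X-545)<80)&(abs(Y+235)<60)&(Z>22)&(Z<40)).astype(np.uint8)
    mk=cv2.morphologyEx(mk,cv2.MORPH_OPEN,np.ones((3,3)))
    cn=max(cv2.findContours(mk,0,1)[0],key=cv2.contourArea)
    rr=cv2.minAreaRect(plane(cn[:,0],c,28)[:,:2].astype(np.float32)); print(nm,'handle',rr, np.median(Z[mk>0]))
    md=((Z>84)&(Z<99)&(abs(X-590)<60)&(abs(Y-255)<60)).astype(np.uint8)
    md=cv2.morphologyEx(md,cv2.MORPH_CLOSE,np.ones((7,7)))
    cn=max(cv2.findContours(md,0,1)[0],key=cv2.contourArea)
    rr=cv2.minAreaRect(plane(cn[:,0],c,93)[:,:2].astype(np.float32)); print(nm,'disc',rr,np.median(Z[md>0]))
E
python3 m1.py
python3 - <<'E'
from workcell import robot,imaging
print(dir(robot),dir(imaging))
E
```

```text
top rest ((491.3901672363281, -85.45236206054688), (70.4425277709961, 70.25655364990234), 0.7034646272659302)
top handle ((551.8134765625, -244.6849365234375), (26.70086669921875, 99.08028411865234), 46.47224426269531) 27.623212671240708
top disc ((568.6123046875, 260.5329284667969), (52.87223815917969, 53.4945182800293), 12.79853630065918) 91.52168654591327
scene rest ((496.12109375, -84.46846008300781), (74.47152709960938, 72.18778991699219), 1.0278362035751343)
['MotionError', '__class__', '__delattr__', '__dict__', '__dir__', '__doc__', '__eq__', '__format__', '__ge__', '__getattribute__', '__getstate__', '__gt__', '__hash__', '__init__', '__init_subclass__', '__le__', '__lt__', '__module__', '__ne__', '__new__', '__reduce__', '__reduce_ex__', '__repr__', '__setattr__', '__sizeof__', '__str__', '__subclasshook__', '__weakref__', 'finish_job', 'get_obs', 'nose_length'] ['__class__', '__delattr__', '__dict__', '__dir__', '__doc__', '__eq__', '__format__', '__ge__', '__getattribute__', '__getstate__', '__gt__', '__hash__', '__init__', '__init_subclass__', '__le__', '__lt__', '__module__', '__ne__', '__new__', '__reduce__', '__reduce_ex__', '__repr__', '__setattr__', '__sizeof__', '__str__', '__subclasshook__', '__weakref__', 'calibration', 'grab_frame']Traceback (most recent call last):
  File "m1.py", line 17, in <module>
    cn=max(cv2.findContours(mk,0,1)[0],key=cv2.contourArea)
ValueError: max() iterable argument is empty
```

```bash
cat >> h.py <<'E'
def dirv(a): return np.array([np.cos(np.radians(a)),np.sin(np.radians(a)),0])
def toolR(xa,tilt=0):
    """tool x heading xa deg (when tilt=0, z down); tilt deg: z leans toward x heading"""
    k=dirv(xa); Z=np.array([0,0,1.]); t=np.radians(tilt)
    x=np.cos(t)*k+np.sin(t)*Z; z=-np.cos(t)*Z+np.sin(t)*k; return np.stack([x,np.cross(z,x),z],1)
def delta(Rt,pt,obs=None):
    if obs is None:
        from workcell import robot; obs=robot.get_obs()
    R0=R.from_quat(obs["orientation"]).as_matrix()
    rv=np.degrees(R.from_matrix(R0.T@Rt).as_rotvec()); sh=R0.T@(np.asarray(pt)-obs["position"])
    print("turn",rv.round(2),"shift",sh.round(1),"rows>=",max(np.linalg.norm(rv)/10.7,np.linalg.norm(sh)/62.5).round(1))
E
python3 - <<'E'
from h import *
from workcell import robot
o=robot.get_obs(); c=cal('wrist0'); R0=R.from_quat(o["orientation"]).as_matrix()
oc,d=ray([[c[0][0,2],c[0][1,2]],[c[0][0,2]+100,c[0][1,2]]],c,True)
print(R0.round(2)); print("cam in tool",(R0.T@(oc-o["position"])).round(1),"axis",(R0.T@d[0]).round(3),"right",(R0.T@d[1]).round(3))
Rt=toolR(136.5); delta(Rt,[552-40,-245-20,250]); delta(Rt,[500,-180,250])
E
```

```text
[[-0.96  0.29 -0.  ]
 [ 0.29  0.96 -0.  ]
 [ 0.   -0.   -1.  ]]
cam in tool [  76.7   -0.2 -121.9] axis [-0.298  0.001  0.955] right [-0.287  0.266  0.92 ]
turn [-5.000e-02  1.000e-02  2.638e+01] shift [-567.4 -627.2    3.4] rows>= 13.5
turn [-5.000e-02  1.000e-02  2.638e+01] shift [-530.9 -549.5    3.3] rows>= 12.2
```

```bash
python3 -c "
from h import *
delta(toolR(136.5),[530,-200,250])"
```

```text
turn [-5.000e-02  1.000e-02  2.638e+01] shift [-565.4 -559.8    3.4] rows>= 12.7
```

Emit:
carry_out(
  motion=[
    [0,0,5,-45,-45,3,1],
    [0,0,10,-88,-88,3,1],
    [0,0,15,-130,-130,3,1],
    [0,0,20,-173,-173,3,1],
    [0,0,26.4,-217,-216,3,1],
    [0,0,26.4,-261,-259,3,1],
    [0,0,26.4,-305,-302,3,1],
    [0,0,26.4,-349,-346,3,1],
    [0,0,26.4,-393,-389,3,1],
    [0,0,26.4,-437,-433,3,1],
  ],
)

```text
clock: 1.4
position: [445.3, -42.8, 250.3]
orientation: [0.371, 0.929, 0.0, 0.0]
ft_force: [0.4, 1.1, -0.1]
width: 85.5
```

Emit:
carry_out(
  motion=[
    [0,0,0,-44,-44,0,1],
    [0,0,0,-87,-86,0,1],
    [0,0,0,-128,-127,0,1],
    [0,0,0,-128,-127,0,1],
  ],
)

```text
clock: 1.9
position: [449.8, -224.6, 249.8]
orientation: [0.373, 0.928, -0.0, -0.0]
ft_force: [0.3, 0.9, 0.5]
width: 85.5
```

```bash
cat > grab.py <<'E'
import sys
from workcell import robot, imaging
import cv2,numpy as np
def grab(n,tag):
    o=robot.get_obs(); c=imaging.calibration(n); p,d=imaging.grab_frame(n)
    cv2.imwrite(f"pics/{n}{tag}.png",p); np.save(f"{n}{tag}.npy",d)
    np.savez(f"{n}{tag}c.npz",K=c["K"],r=c["rvec"],t=c["tvec"]); print(n,tag,o["clock"],o["position"].round(1),o["q"].round(2),o["width"].round(1),o["ft_force"].round(1))
for a in sys.argv[2:]: grab(a,sys.argv[1])
E
python3 grab.py 1 wrist
```

```text
Traceback (most recent call last):
  File "grab.py", line 8, in <module>
    for a in sys.argv[2:]: grab(a,sys.argv[1])
                           ~~~~^^^^^^^^^^^^^^^
  File "grab.py", line 7, in grab
    np.savez(f"{n}{tag}c.npz",K=c["K"],r=c["rvec"],t=c["tvec"]); print(n,tag,o["clock"],o["position"].round(1),o["q"].round(2),o["width"].round(1),o["ft_force"].round(1))
                                                                                                                               ^^^^^^^^^^^^^^^^
AttributeError: 'float' object has no attribute 'round'
```

View pics/wrist1.png

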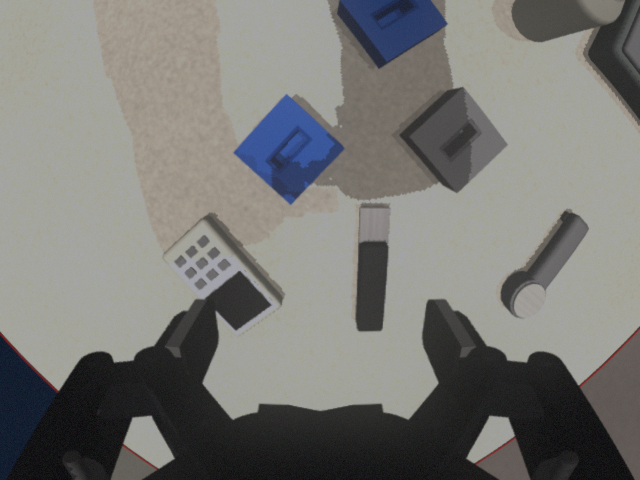

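The wrist view is good: key handle at (371,285), blade at (374,222), grey rest at (455,138) with its slot at (461,140), blue blocks at (290,150) and (392,20). The second call's shift used the turned tool axes, so I stopped short of the planned point, with no harm done. Next I measure from this view.

```bash
sed -i 's/o\["width"\].round(1)/round(float(o["width"]),1)/' grab.py
cat > m2.py <<'E'
from h import *
import sys
tag=sys.argv[1]
c=cal('wrist'+tag); img=cv2.imread(f'pics/wrist{tag}.png'); dm=np.load(f'wrist{tag}.npy')
ys,xs=np.mgrid[0:480,0:640]; P=depthpts(np.stack([xs.ravel(),ys.ravel()],1),dm,c,True).reshape(480,640,3)
X,Y,Z=P[...,0],P[...,1],P[...,2]; v=img.max(2)
def rect(m,z,nm,k=5):
    m=cv2.morphologyEx(m.astype(np.uint8),cv2.MORPH_CLOSE,np.ones((k,k)))
    cn=max(cv2.findContours(m,0,1)[0],key=cv2.contourArea)
    rr=cv2.minAreaRect(plane(cn[:,0],c,z,True)[:,:2].astype(np.float32)); print(nm,np.round(rr[0],1),np.round(rr[1],1),round(rr[2],1),'medZ',np.median(Z[m>0]).round(1))
rect((abs(Z-45)<6)&(abs(X-491)<70)&(abs(Y+85)<60),45,'rest',9)
rect((Z>22)&(Z<36)&(abs(X-552)<70)&(abs(Y+245)<70),28,'handle')
rect((Z>11)&(Z<20)&(abs(X-490)<50)&(abs(Y+185)<40),16.5,'blade')
# rest slot: dark inside top
m=np.zeros((480,640),np.uint8)
for n,px in dict(rest=(430,130),key=(371,285),blade=(374,222),table=(340,230)).items(): print(n,depthpts(px,dm,c,True)[0].round(1))
E
python3 m2.py 1
python3 - <<'E'
from h import *
# cross-view triangulation of handle far end corner & rest slot centre: top vs wrist
ct,cw=cal('top0'),cal('wrist1')
p=cv2.imread('pics/wrist1.png'); cv2.imwrite('pics/w1c.png',cv2.resize(p[70:340,330:530],None,fx=3,fy=2.2,interpolation=cv2.INTER_CUBIC))
for n,a,b in (('slot',(338.7,255),(461,140)),):
    print(n,tri(a,ct,b,cw,False,True))
E
```

```text
rest [489.6 -87.1] [72.5 71.9] 0.2 medZ 46.1
handle [ 550.1 -247.2] [ 28.6 100.1] 46.5 medZ 28.9
blade [ 503.3 -201.7] [30.8 38.5] 46.7 medZ 17.7
rest [ 464.  -103.4   46.6]
key [ 545.4 -244.6   29.2]
blade [ 500.7 -199.6   17.9]
table [ 487.6 -232.5    1.2]
slot (array([490.69502355, -86.08926272,  44.78965225]), np.float64(0.23820015609249523))
```

View pics/w1c.png

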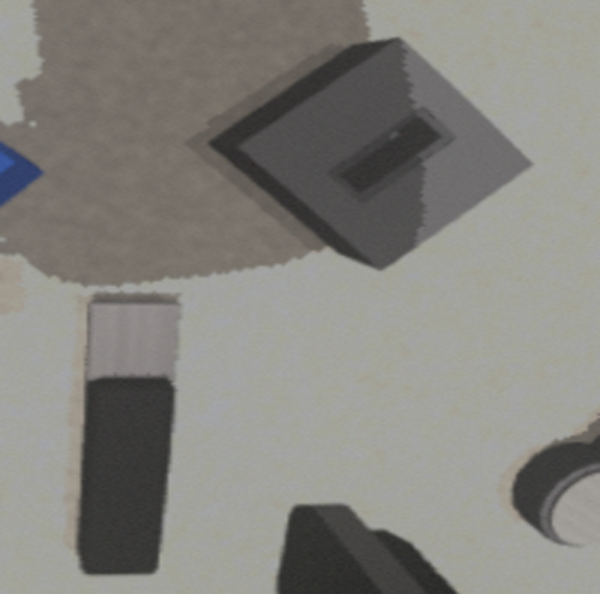

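```bash
python3 -c "
from h import *
from workcell import robot
print(robot.nose_length)
T=toolR(136.5,25); p=np.array([562.9,-257.2,29.]); print(T.round(2))
delta(T,p-80*T[:,2])"
```

```text
22.0
[[-0.66  0.69 -0.31]
 [ 0.62  0.73  0.29]
 [ 0.42  0.   -0.91]]
turn [ 0.04 24.94 -0.2 ] shift [-139.8   53.3  148.1] rows>= 3.4
```

Emit:
carry_out(
  motion=[
    [0,8,0,-40,15,38,1],
    [0,16,0,-80,30,80,1],
    [0,24.9,0,-118,44,120,1],
    [0,24.9,-0.2,-139.8,53.3,148,1],
    [0,24.9,-0.2,-139.8,53.3,148,1],
    [0,24.9,-0.2,-139.8,53.3,148,1],
  ],
  newtons=70,
)

```text
clock: 2.7
position: [588.1, -277.3, 102.4]
orientation: [0.36, 0.908, 0.08, -0.201]
ft_force: [-0.2, 0.2, 2.0]
width: 85.3
```

```bash
python3 grab.py 2 wrist; python3 m2.py 2; python3 -c "
from h import *
T=toolR(136.5,25); p=np.array([562.9,-257.2,29.]); 
delta(T,p)"
```

```text
wrist 2 2.7 [ 588.1 -277.3  102.4] [-0.59  1.03  0.67  1.65  0.07  0.15] 85.3 [-0.2  0.2  2. ]
rest [489.7 -87. ] [79.3 75.1] 89.4 medZ 46.2
handle [ 551.9 -248.4] [27.6 98.5] 46.4 medZ 29.2
blade [ 503.3 -201.9] [30.1 37. ] 45.4 medZ 17.8
rest [ 549.  -130.8    2.3]
key [ 597.4 -240.3    1.8]
blade [ 568.7 -209.5    1.1]
table [ 5.569e+02 -2.299e+02  5.000e-01]
turn [-0.03  0.31  0.24] shift [-2.  -2.7 83.4] rows>= 1.3
```

View pics/wrist2.png

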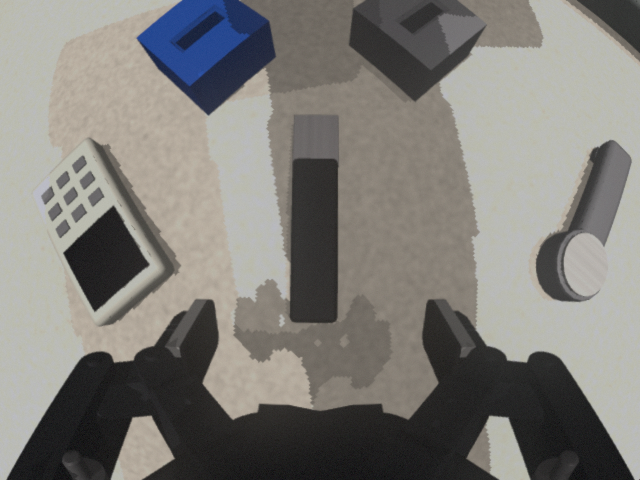

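The key lies between the open fingers (columns 292–337, finger midline about 320), its blade pointing up the picture towards the grey rest at (418,30). I descend along the tool axis.

Emit:
carry_out(
  motion=[
    [0,0,0,-1,-2,30,1],
    [0,0,0,-2,-3,60,1],
    [0,0.3,0,-2,-3.5,76,1],
    [0,0.3,0,-2,-3.5,82.5,1],
    [0,0.3,0,-2,-3.5,82.5,1],
    [0,0.3,0,-2,-3.5,82.5,-1],
    [0,0.3,0,-2,-3.5,82.5,-1],
    [0,0.3,0,-2,-3.5,82.5,-1],
    [0,0.3,0,-2,-3.5,82.5,-1],
    [0,0.3,0,-2,-3.5,82.5,-1],
  ],
  newtons=70,
)

```text
clock: 4.0
position: [562.1, -258.7, 26.9]
orientation: [0.36, 0.907, 0.081, -0.202]
ft_force: [2.1, -0.5, 3.7]
width: 26.5
```

```bash
python3 grab.py 3 wrist
```

```text
wrist 3 4.0 [ 562.1 -258.7   26.9] [-0.59  1.01  0.44  1.43  0.07  0.15] 26.5 [ 2.1 -0.5  3.7]
```

View pics/wrist3.png

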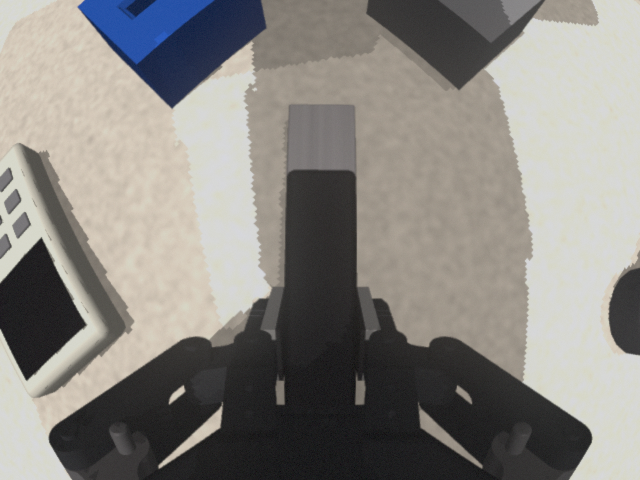

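Grip is good (26.5 mm; the key sits square between the pads, columns 287–355). I lift, then work out the turn to upright.

```bash
cat > key.py <<'E'
from h import *
import json
kc=np.array([551.5,-247.5,14.]); kx=dirv(136.5)
T0=R.from_quat([0.36,0.907,0.081,-0.202]).as_matrix(); p0=np.array([562.1,-258.7,26.9])
KC=T0.T@(kc-p0); KX=T0.T@kx
KY=T0.T@np.cross([0,0,1],kx)
def tcp_for_tip(T,tip): return np.asarray(tip)-T@(KC+85*KX)
def keyangles(T): return (T@KX).round(3),(T@KY).round(3)
if __name__=="__main__":
    print(KC.round(1),KX.round(3),KY.round(3))
E
python3 key.py; python3 -c "
from key import *
delta(toolR(136.5,25),[562,-259,127])
T=toolR(180.4,-65); print(keyangles(T)); pt=tcp_for_tip(T,[490.5,-86.2,100]); print(pt)
print(tcp_for_tip(T,[490.5,-86.2,10]))
"
```

```text
[ 8.5  0.9 18.2] [0.905 0.003 0.425] [ 0.004 -1.     0.   ]
turn [-0.03 -0.15  0.17] shift [ 42.5  -0.2 -90.7] rows>= 1.6
(array([ 0.003,  0.003, -1.   ]), array([ 0.005, -1.   , -0.003]))
[477.3522545  -87.42148045 200.36237593]
[477.3522545  -87.42148045 110.36237593]
```

Emit:
carry_out(
  motion=[
    [0,0,0,8,0,-18,-1],
    [0,0,0,24,0,-52,-1],
    [0,0,0,42,0,-91,-1],
    [0,0,0,60,0,-129,-1],
    [0,0,0,76,0,-163,-1],
    [0,0,0,76,0,-163,-1],
  ],
)

```text
clock: 4.8
position: [563.1, -259.5, 210.3]
orientation: [0.36, 0.908, 0.08, -0.2]
ft_force: [0.3, 0.9, -1.7]
width: 26.9
```

```bash
python3 -c "
from key import *
from workcell import robot
T=toolR(180.4,-65); pt=tcp_for_tip(T,[490.5,-86.2,100]); 
delta(T,pt); o=robot.get_obs(); print(o['position'],o['width'],o['q'])
"
```

```text
turn [-16.47 -85.07 -45.44] shift [159.4  66.3  85.1] rows>= 9.1
[ 563.12623659 -259.50353648  210.3418414 ] 26.86709728400275 [-0.58555527  0.89666635  0.68305357  1.78586186  0.07306822  0.15425358]
```

Emit:
carry_out(
  motion=[
    [-1.7,-8.5,-4.5,16,7,8,-1],
    [-3.3,-17,-9.1,32,13,17,-1],
    [-4.9,-25.5,-13.6,48,20,25,-1],
    [-6.6,-34,-18.2,64,26,34,-1],
    [-8.2,-42.5,-22.7,80,33,42,-1],
    [-9.9,-51,-27.3,96,40,51,-1],
    [-11.5,-59.5,-31.8,111,46,59,-1],
    [-13.2,-68,-36.4,127,53,68,-1],
    [-14.8,-76.6,-40.9,143,60,76,-1],
    [-16.47,-85.07,-45.44,159.4,66.3,85.1,-1],
  ],
)

```text
clock: 6.05
position: [498.4, -106.1, 226.8]
orientation: [0.002, 0.867, 0.016, 0.498]
ft_force: [-7.1, -0.9, -3.4]
width: 26.8
```

Emit:
carry_out(
  motion=[
    [0,0,0,0,0,0,-1],
    [0,0,0,0,0,0,-1],
    [0,0,0,0,0,0,-1],
  ],
)

```text
clock: 6.42
position: [497.4, -106.0, 224.9]
orientation: [0.005, 0.868, 0.017, 0.496]
ft_force: [-0.1, -0.4, -0.7]
width: 26.7
```

```bash
python3 grab.py 4 scene top wrist; python3 -c "
from key import *
from workcell import robot
T=toolR(180.4,-65); pt=tcp_for_tip(T,[490.5,-86.2,100]); 
delta(T,pt); o=robot.get_obs(); print(keyangles(R.from_quat(o['orientation']).as_matrix()))
import cv2
p=cv2.imread('pics/scene4.png'); cv2.imwrite('pics/s4c.png',cv2.resize(p[120:320,200:460],None,fx=3,fy=3))
p=cv2.imread('pics/top4.png'); cv2.imwrite('pics/t4c.png',cv2.resize(p[180:340,260:460],None,fx=3.5,fy=3.5))
"
```

```text
scene 4 6.425 [ 497.4 -106.   224.9] [-0.73 -0.01 -1.3  -0.61  0.63 -0.41] 26.7 [-0.1 -0.4 -0.7]
top 4 6.475 [ 497.5 -106.1  225.1] [-0.73 -0.01 -1.3  -0.61  0.63 -0.41] 26.8 [-0.1  0.6 -1.2]
wrist 4 6.525 [ 497.6 -106.1  225.3] [-0.73 -0.01 -1.3  -0.61  0.63 -0.41] 26.7 [-0.6  0.1 -2.2]
turn [ 1.   -5.46 -1.59] shift [32.3 18.1 -4.4] rows>= 0.6
(array([-0.093,  0.035, -0.995]), array([ 0.008, -0.999, -0.036]))
```

View pics/s4c.png

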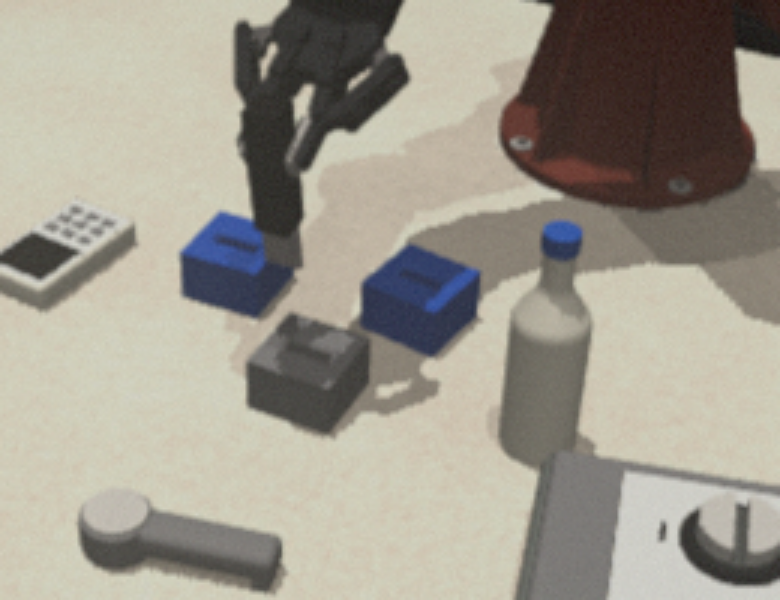

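View pics/t4c.png

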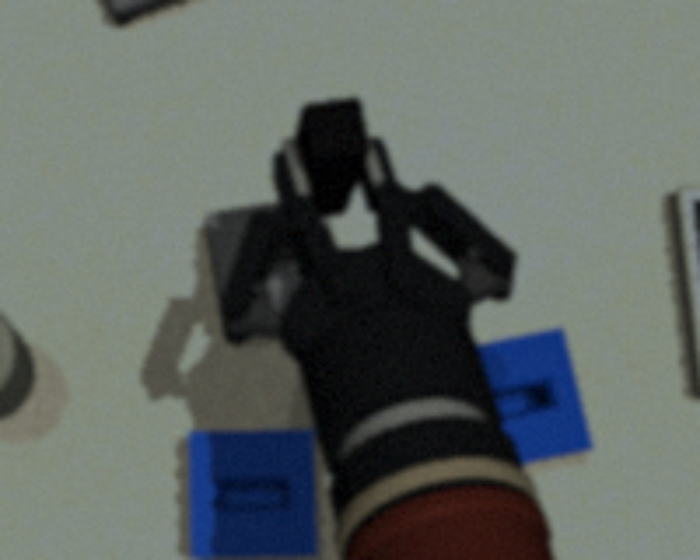

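View pics/wrist4.png

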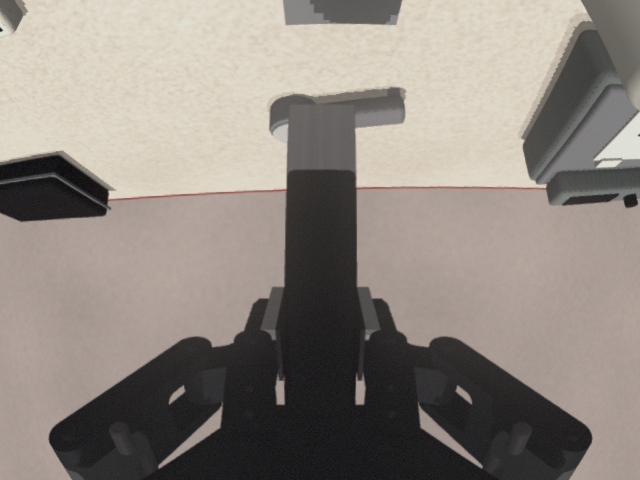

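The scene view shows the key nearly upright, held at about (275,215) in the crop, but joint 3 has hit its limit (-1.3) and the tool stopped 37 mm and 6° short. I fit a simple kinematic model from the poses seen so far, to choose a reachable way.

```bash
cat > fk.py <<'E'
from h import *
from scipy.optimize import least_squares
D=[([1.13271698,.291286923,-.154110936,1.12673318,0,1.431524],[154.35,501.36,252.73],[0.1488,0.98886,0,0]),
([-0.59,1.03,0.67,1.65,0.07,0.15],[588.1,-277.3,102.4],[0.36,0.908,0.08,-0.201]),
([-0.59,1.01,0.44,1.43,0.07,0.15],[562.1,-258.7,26.9],[0.36,0.907,0.081,-0.202]),
([-0.58555527,0.89666635,0.68305357,1.78586186,0.07306822,0.15425358],[563.12,-259.5,210.34],[0.36,0.908,0.08,-0.2]),
([-0.73,-0.01,-1.3,-0.61,0.63,-0.41],[497.5,-106.05,225.0],[0.005,0.868,0.017,0.496])]
ry=lambda a:R.from_euler('y',a); rz=lambda a:R.from_euler('z',a); rx=lambda a:R.from_euler('x',a)
def fk(q,th,s5=1):
    h,l2x,l2z,l3x,l3z,d4,d5=th
    r=rz(q[0]); p=np.array([0,0,h]); r=r*ry(q[1]); p=p+r.apply([l2x,0,l2z]); r=r*ry(-q[2]); p=p+r.apply([l3x,0,l3z])
    r=r*ry(q[3]); p=p+r.apply([d4,0,0]); r=r*rz(s5*q[4]); p=p+r.apply([d5,0,0])
    # tool z = local x
    r=r*rx(q[5]); return p,r
def fit(s5):
    f=lambda th:np.concatenate([fk(q,th,s5)[0]-p for q,p,_ in D]+[0.002*(np.array(th)-[200,0,300,300,0,100,100])])
    return least_squares(f,[200,0,300,300,0,100,100])
def best():
    return min(((fit(s),s) for s in (1,-1)),key=lambda t:t[0].cost)
if __name__=="__main__":
    s,s5=best(); print(s5,s.cost,s.x.round(1))
    for q,p,qq in D:
        P,r=fk(q,s.x,s5); T=R.from_quat(qq).as_matrix(); print((P-p).round(1), (r.as_matrix()[:,0]@T[:,2]).round(4), (r.as_matrix().T@T).round(2).tolist())
E
python3 fk.py
```

```text
1 8991.970925005717 [280.3  -7.4 509.3 385.4  83.1 -35.1 466.4]
[ 67.2 -28.4  -4.8] 1.0 [[0.0, -0.0, 1.0], [-0.0, 1.0, 0.0], [-1.0, -0.0, 0.0]]
[-38.2 -51.6  -0.9] 1.0 [[0.01, -0.0, 1.0], [-0.0, 1.0, 0.0], [-1.0, -0.0, 0.01]]
[-30.7 -57.9   1.4] 1.0 [[-0.0, -0.0, 1.0], [0.0, 1.0, 0.0], [-1.0, 0.0, -0.0]]
[-36.9 -48.6   2. ] 1.0 [[0.0, 0.0, 1.0], [-0.0, 1.0, -0.0], [-1.0, -0.0, 0.0]]
[13.5 17.5  2.3] 1.0 [[0.0, -0.0, 1.0], [0.0, 1.0, 0.0], [-1.0, 0.0, 0.0]]
```

```bash
sed -i 's/h,l2x,l2z,l3x,l3z,d4,d5=th/h,l2x,l2z,l3x,l3z,d4,d5,ly=th/; s/r.apply(\[l3x,0,l3z\])/r.apply([l3x,ly,l3z])/; s/300,300,0,100,100\]/300,300,0,100,100,70]/g' fk.py; python3 fk.py
```

```text
1 16.093409392169196 [305.7  -3.6 512.1 390.4  56.2 125.6 302.7  74.5]
[-1.4  0.8 -1.3] 1.0 [[0.0, -0.0, 1.0], [-0.0, 1.0, 0.0], [-1.0, -0.0, 0.0]]
[-2.6  0.4 -2. ] 1.0 [[0.01, -0.0, 1.0], [-0.0, 1.0, 0.0], [-1.0, -0.0, 0.01]]
[ 0.4 -2.8  1.9] 1.0 [[-0.0, -0.0, 1.0], [0.0, 1.0, 0.0], [-1.0, 0.0, -0.0]]
[1.6 0.8 1.1] 1.0 [[0.0, 0.0, 1.0], [-0.0, 1.0, -0.0], [-1.0, -0.0, 0.0]]
[-0.   0.1  0.3] 1.0 [[0.0, -0.0, 1.0], [0.0, 1.0, 0.0], [-1.0, 0.0, 0.0]]
```

```bash
cat > ik.py <<'E'
from fk import *
sol,S5=best(); TH=sol.x
LO=np.array([-2.52,-.91,-1.3,-1.96,-1.52,-3.14]);HI=np.array([2.52,1.74,1.37,2.02,1.47,3.14])
M=np.array([[0,0,1],[0,1,0],[-1,0,0.]])
def ik(T,p,n=1):
    rt=R.from_matrix(T@M.T)
    def f(q):
        P,r=fk(q,TH,S5); return np.concatenate([(P-p)/10,5*(rt.inv()*r).as_rotvec()])
    b=None
    for q0 in ([-.3,.3,-.3,.5,0,0],[-.3,0,-1,-.5,.3,0],[-.3,.8,.5,1.5,0,1.5],[-.3,.8,.5,1.5,0,-1.5],[-.3,0,-1,1.8,0.3,3],[-.3,0,-1,1.8,0.3,-3]):
        s=least_squares(f,np.array(q0),bounds=(LO,HI))
        if b is None or s.cost<b.cost: b=s
    P,r=fk(b.x,TH,S5)
    return b.x.round(2),np.linalg.norm(P-p).round(1),np.degrees((rt.inv()*r).magnitude()).round(1)
if __name__=="__main__":
    # grasp tilt t, offset g along handle (neg = toward back): placement
    for head in (180.4,0.4):
        for t in (0,15,25,40,50,60,70):
            T=toolR(head,t-90)
            for tipz in (100,10):
                gp=np.array([490.5,-86.2,tipz+85+10]); tcp=gp-8*T[:,2]
                print(head,t,tipz,*ik(T,tcp))
    for t in (25,40,50,60,70):
        T=toolR(136.5,t); print('grasp',t,*ik(T,np.array([562,-257,28])),*ik(T,np.array([562,-257,28])-60*T[:,2]))
E
python3 ik.py
```

```text
180.4 0 100 [-1.04  0.56 -1.3  -0.9   1.36 -0.91] 2.1 25.0
180.4 0 10 [-1.05  1.14 -1.3  -1.63  1.43 -0.79] 2.2 24.6
180.4 15 100 [-0.9   0.17 -1.3  -0.6   0.96 -0.69] 1.5 17.3
180.4 15 10 [-0.97  0.68 -1.3  -0.95  1.13 -0.87] 1.7 20.5
180.4 25 100 [-0.76  0.03 -1.3  -0.54  0.7  -0.52] 0.9 9.6
180.4 25 10 [-0.82  0.41 -1.3  -0.75  0.8  -0.68] 1.4 15.3
180.4 40 100 [-0.62 -0.08 -1.22 -0.34  0.46 -0.43] 0.0 0.0
180.4 40 10 [-0.62  0.26 -1.3  -0.69  0.47 -0.46] 0.3 3.3
180.4 50 100 [-0.54 -0.1  -1.04  0.02  0.34 -0.44] 0.0 0.0
180.4 50 10 [-0.54  0.16 -1.18 -0.39  0.34 -0.44] 0.0 0.0
180.4 60 100 [-0.47 -0.05 -0.85  0.3   0.23 -0.42] 0.0 0.0
180.4 60 10 [-0.47  0.13 -1.   -0.03  0.23 -0.42] 0.0 0.0
180.4 70 100 [-0.41  0.03 -0.67  0.54  0.14 -0.4 ] 0.0 0.0
180.4 70 10 [-0.41  0.17 -0.81  0.26  0.14 -0.4 ] 0.0 0.0
0.4 0 100 [-0.15  1.04  0.62  2.02 -0.29  2.98] 4.8 39.9
0.4 0 10 [-0.16  1.22  0.7   2.02 -0.26  3.01] 4.0 34.1
0.4 15 100 [-0.18  1.03  0.63  2.02 -0.23  3.  ] 3.1 25.7
0.4 15 10 [-0.19  1.21  0.71  2.02 -0.22  3.02] 2.3 19.7
0.4 25 100 [-0.2   1.02  0.63  2.02 -0.21  3.  ] 1
[... 326 characters left out ...]
 -0.13  2.92] 0.0 0.0
0.4 60 10 [-0.25  0.79  0.15  1.45 -0.13  2.92] 0.0 0.0
0.4 70 100 [-0.27  0.56  0.07  1.41 -0.09  2.88] 0.0 0.0
0.4 70 10 [-0.27  0.64 -0.05  1.22 -0.09  2.88] 0.0 0.0
grasp 25 [-0.59  1.01  0.43  1.42  0.07  0.16] 0.0 0.0 [-0.59  1.02  0.6   1.58  0.07  0.15] 0.0 0.0
grasp 40 [-0.6   1.32  0.97  1.91  0.1   0.12] 0.0 0.0 [-0.61  1.33  1.17  2.02  0.1   0.12] 0.5 4.6
grasp 50 [-0.61  1.39  1.1   2.02  0.13  0.11] 0.8 7.4 [-0.63  1.35  1.19  2.02  0.14  0.12] 1.7 14.9
grasp 60 [-0.63  1.39  1.09  2.02  0.16  0.11] 1.9 16.9 [-0.65  1.37  1.21  2.02  0.17  0.12] 2.8 25.0
grasp 70 [-0.65  1.39  1.08  2.02  0.2   0.11] 2.9 26.4 [-0.67  1.39  1.22  2.02  0.22  0.13] 3.9 34.8
```

```bash
cat > scan.py <<'E'
from ik import *
for c in ((400,150),(350,150),(330,200),(300,150),(420,200)):
    b=np.degrees(np.arctan2(c[1],c[0]))
    for hd in (b+180+10,b+180-10):
        k=dirv(hd)
        for t in (25,50,60):
            T=toolR(hd,t); gp=np.array([*c,26.])-10*k
            print(c,hd.round(0),t,*ik(T,gp),*ik(T,gp-70*T[:,2])[1:])
E
python3 scan.py
```

```text
(400, 150) 211.0 25 [ 0.27  0.71 -0.22  1.06 -0.11 -0.24] 0.0 0.0 0.0 0.0
(400, 150) 211.0 50 [ 0.31  1.08  0.26  1.61 -0.17 -0.15] 0.0 0.0 0.0 0.0
(400, 150) 211.0 60 [ 0.32  1.24  0.46  1.83 -0.18 -0.11] 0.0 0.0 0.2 2.0
(400, 150) 191.0 25 [ 0.18  0.72 -0.22  1.08 -0.   -0.  ] 0.0 0.0 0.0 0.0
(400, 150) 191.0 50 [ 0.18  1.08  0.27  1.62 -0.   -0.  ] 0.0 0.0 0.0 0.0
(400, 150) 191.0 60 [ 0.18  1.24  0.47  1.84 -0.   -0.  ] 0.0 0.0 0.3 2.4
(350, 150) 213.0 25 [ 0.31  0.65 -0.36  0.98 -0.11 -0.25] 0.0 0.0 0.0 0.0
(350, 150) 213.0 50 [ 0.35  1.01  0.08  1.5  -0.17 -0.15] 0.0 0.0 0.0 0.0
(350, 150) 213.0 60 [ 0.36  1.16  0.26  1.71 -0.19 -0.11] 0.0 0.0 0.0 0.0
(350, 150) 193.0 25 [ 0.21  0.65 -0.35  1.   -0.01 -0.01] 0.0 0.0 0.0 0.0
(350, 150) 193.0 50 [ 0.22  1.01  0.09  1.52 -0.01 -0.01] 0.0 0.0 0.0 0.0
(350, 150) 193.0 60 [ 0.22  1.16  0.26  1.72 -0.01 -0.01] 0.0 0.0 0.0 0.0
(330, 200) 221.0 25 [ 0.45  0.66 -0.34  0.99 -0.11 -0.25] 0.0 0.0 0.0 0.0
(330, 200) 221.0 50 [ 0.49  1.02  0.1   1.52 -0.17 -0.15] 0.0 0.0 0.0 0.0
(330, 200) 221.0 60 [ 0.5   1.17  0.28  1.72 -0.19 -0.11] 0.0 0.
[... 407 characters left out ...]
 1.1   0.09  1.6  -0.19 -0.11] 0.0 0.0 0.0 0.0
(300, 150) 197.0 25 [ 0.25  0.6  -0.48  0.93 -0.01 -0.03] 0.0 0.0 0.0 0.0
(300, 150) 197.0 50 [ 0.26  0.95 -0.07  1.42 -0.02 -0.02] 0.0 0.0 0.0 0.0
(300, 150) 197.0 60 [ 0.26  1.1   0.09  1.61 -0.02 -0.01] 0.0 0.0 0.0 0.0
(420, 200) 215.0 25 [ 0.36  0.77 -0.1   1.13 -0.11 -0.24] 0.0 0.0 0.0 0.0
(420, 200) 215.0 50 [ 0.4   1.15  0.43  1.71 -0.17 -0.14] 0.0 0.0 0.0 0.0
(420, 200) 215.0 60 [ 0.41  1.32  0.67  1.95 -0.18 -0.11] 0.0 0.0 0.8 7.4
(420, 200) 195.0 25 [ 0.28  0.77 -0.1   1.14  0.    0.01] 0.0 0.0 0.0 0.0
(420, 200) 195.0 50 [0.28 1.15 0.43 1.72 0.01 0.01] 0.0 0.0 0.0 0.0
(420, 200) 195.0 60 [0.28 1.33 0.67 1.96 0.01 0.  ] 0.0 0.0 0.9 7.8
```

```bash
python3 - <<'E'
from ik import *
from key import *
T=toolR(190,25); print(ik(T,np.array([400,-60,270]))); delta(T,[400,-60,270])
T=toolR(221,25); pt=np.array([330,200,14])-T@KC; print(pt, ik(T,pt+[0,0,150]), ik(T,pt))
E
```

```text
(array([-0.21,  0.4 , -0.05,  1.53, -0.16, -0.35]), np.float64(0.0), np.float64(0.0))
turn [ -1.13  84.48 -10.51] shift [  12.2   48.6 -105.6] rows>= 8.0
[342.15732357 209.43182867  26.94025083] (array([ 0.45,  0.48, -0.19,  1.33, -0.11, -0.24]), np.float64(0.0), np.float64(0.0)) (array([ 0.45,  0.66, -0.33,  1.  , -0.11, -0.24]), np.float64(0.0), np.float64(0.0))
```

The steep grip fails because the wrist needs about 50° of tool tilt at grasp, which is only reachable nearer the robot. I will lay the key down in the free area near (330, 200), blade towards the robot, and regrasp it at 50° tilt.

Emit:
carry_out(
  motion=[
    [0,9,-1,1,5,-11,-1],
    [0,18,-2,2,10,-22,-1],
    [0,27,-3,4,15,-34,-1],
    [0,36,-4,5,21,-46,-1],
    [-0.5,45,-5.5,7,26,-58,-1],
    [-0.6,54,-6.7,8,31,-70,-1],
    [-0.8,63,-7.8,9,36,-82,-1],
    [-1,72,-9,10,41,-94,-1],
    [-1.1,80,-10,12,46,-104,-1],
    [-1.1,84.5,-10.5,12,48.6,-105.6,-1],
  ],
)

```text
clock: 7.82
position: [400.6, -60.1, 270.2]
orientation: [-0.085, 0.972, -0.02, -0.217]
ft_force: [-0.3, -0.3, -1.6]
width: 26.6
```

```bash
python3 - <<'E'
from ik import *
from key import *
from workcell import robot
print(robot.get_obs()['position'])
T=toolR(221,25); pt=np.array([330,200,14])-T@KC; delta(T,pt+[0,0,150])
E
```

```text
[400.60473479 -60.09876389 270.18419087]
turn [ 13.05  -0.23 -28.05] shift [-30.1 275.7  88.5] rows>= 4.7
```

Emit:
carry_out(
  motion=[
    [2,0,-4,1,40,0,-1],
    [5,0,-9,3,90,1,-1],
    [7,0,-14,5,145,2,-1],
    [9,0,-19,6,195,3,-1],
    [11,0,-24,4,240,15,-1],
    [13,-0.2,-28,-10,268,45,-1],
    [13,-0.2,-28,-30,275.7,88,-1],
    [13,-0.2,-28,-30,275.7,88,-1],
    [13,-0.2,-28,-30,275.7,88,-1],
  ],
)

```text
clock: 8.95
position: [343.4, 208.8, 178.9]
orientation: [-0.34, 0.915, -0.076, -0.201]
ft_force: [-0.4, -0.7, -0.2]
width: 26.8
```

```bash
python3 grab.py 5 wrist scene; python3 - <<'E'
from ik import *
from key import *
T=toolR(221,25); pt=np.array([330,200,14])-T@KC; delta(T,pt+[0,0,2])
p=cv2.imread('pics/scene5.png'); cv2.imwrite('pics/s5c.png',cv2.resize(p[60:300,250:570],None,fx=2.4,fy=2.4))
E
```

```text
wrist 5 8.95 [343.4 208.8 178.9] [ 0.45  0.47 -0.2   1.33 -0.11 -0.24] 26.8 [-0.4 -0.7 -0.2]
scene 5 9.0 [343.8 208.8 179.2] [ 0.45  0.47 -0.2   1.32 -0.11 -0.24] 26.8 [-0.5  0.1 -1.3]
turn [-0.06  0.32 -0.25] shift [-61.8   2.  136.9] rows>= 2.4
```

View pics/s5c.png

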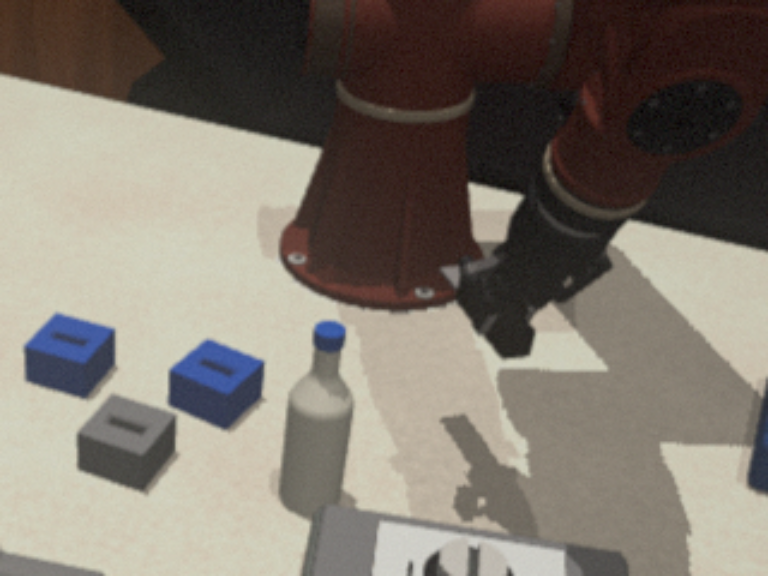

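View pics/wrist5.png

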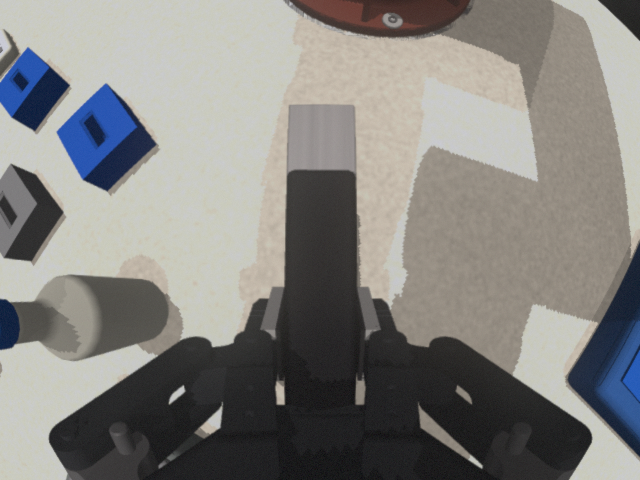

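The area under the key is clear; the robot base is at the top (380,15) and the bottle at (100,315), off to the side. I lower the key and let go, then back off along the tool axis.

Emit:
carry_out(
  motion=[
    [0,0,0,-15,0,33,-1],
    [0,0,0,-34,1,76,-1],
    [0,0.3,0,-50,2,111,-1],
    [0,0.3,-0.2,-58,2,129,-1],
    [0,0.3,-0.2,-61.8,2,137,-1],
    [0,0.3,-0.2,-61.8,2,137,-1],
    [0,0.3,-0.2,-61.8,2,137,-1],
    [0,0.3,-0.2,-61.8,2,137,1],
    [0,0.3,-0.2,-61.8,2,137,1],
    [0,0.3,-0.2,-61.8,2,137,1],
  ],
)

```text
clock: 10.3
position: [341.0, 209.5, 27.6]
orientation: [-0.342, 0.914, -0.076, -0.203]
ft_force: [-0.2, 0.2, 0.1]
width: 79.7
```

Emit:
carry_out(
  motion=[
    [0,0,0,0,0,0,1],
    [0,0,0,0,0,-20,1],
    [0,0,0,0,0,-60,1],
    [0,0,0,0,0,-90,1],
    [0,0,0,0,0,-90,1],
  ],
)

```text
clock: 10.92
position: [371.2, 235.5, 110.1]
orientation: [-0.342, 0.915, -0.076, -0.202]
ft_force: [-0.4, 0.6, -0.6]
width: 85.4
```

```bash
python3 grab.py 6 wrist; cat > m3.py <<'E'
from h import *
import sys
tag=sys.argv[1]; cx,cy=float(sys.argv[2]),float(sys.argv[3])
c=cal('wrist'+tag); img=cv2.imread(f'pics/wrist{tag}.png'); dm=np.load(f'wrist{tag}.npy')
ys,xs=np.mgrid[0:480,0:640]; P=depthpts(np.stack([xs.ravel(),ys.ravel()],1),dm,c,True).reshape(480,640,3)
X,Y,Z=P[...,0],P[...,1],P[...,2]; v=img.max(2)
def rect(m,z,nm,k=5):
    m=cv2.morphologyEx(m.astype(np.uint8),cv2.MORPH_CLOSE,np.ones((k,k)))
    cn=max(cv2.findContours(m,0,1)[0],key=cv2.contourArea)
    rr=cv2.minAreaRect(plane(cn[:,0],c,z,True)[:,:2].astype(np.float32)); print(nm,np.round(rr[0],1),np.round(rr[1],1),round(rr[2],1),'medZ',np.median(Z[m>0]).round(1))
near=(np.hypot(X-cx,Y-cy)<110)
rect((Z>22)&(Z<36)&near,28,'handle')
rect((Z>11)&(Z<20)&near,16.5,'blade')
E
python3 m3.py 6 330 200
```

```text
wrist 6 10.925 [371.2 235.5 110.1] [ 0.47  0.61 -0.16  1.23 -0.1  -0.22] 85.4 [-0.4  0.6 -0.6]
handle [330.6 200.7] [99.3 28.2] 40.3 medZ 29.1
blade [279.5 157.6] [37.  29.9] 41.1 medZ 17.8
```

View pics/wrist6.png

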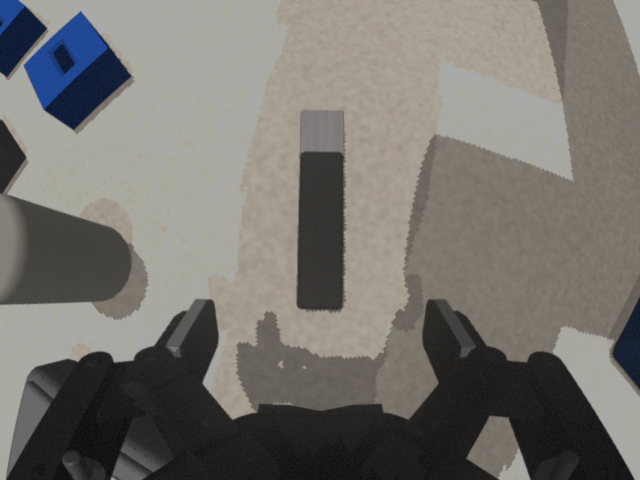

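```bash
python3 - <<'E'
from ik import *
ct=cal('top0'); print(plane([(235,252),(113,301)],ct,70).round(0))
for t in (43,45,47):
  for g in (12,25):
    for tipz in (60,10):
        T=toolR(180.4,t-90); gp=np.array([490.5,-86.2,tipz+85+g])+T@np.array([0,0,0]); gp=gp+ np.array([-9,0,0]); tcp=gp-3*T[:,2]
        print(t,g,tipz,*ik(T,tcp))
    T=toolR(220.5,t); k=dirv(220.5); gp=np.array([330.6,200.7,23])-g*k-3*T[:,2]; print('grasp',gp.round(1),*ik(T,gp),*ik(T,gp-75*T[:,2]))
E
```

```text
[[524. 115.  70.]
 [466. 357.  70.]]
43 12 60 [-0.6   0.03 -1.25 -0.43  0.43 -0.45] 0.0 0.0
43 12 10 [-0.6   0.24 -1.3  -0.66  0.43 -0.46] 0.1 1.2
grasp [341.3 209.8  25.2] [ 0.48  0.92 -0.    1.38 -0.15 -0.17] 0.0 0.0 [ 0.5   0.93  0.2   1.58 -0.14 -0.15] 0.0 0.0
43 25 60 [-0.6  -0.02 -1.22 -0.36  0.43 -0.45] 0.0 0.0
43 25 10 [-0.6   0.19 -1.3  -0.64  0.43 -0.45] 0.0 0.3
grasp [351.2 218.3  25.2] [ 0.49  0.94  0.04  1.41 -0.15 -0.16] 0.0 0.0 [ 0.5   0.96  0.25  1.61 -0.14 -0.15] 0.0 0.0
45 12 60 [-0.59  0.01 -1.21 -0.34  0.41 -0.45] 0.0 0.0
45 12 10 [-0.59  0.22 -1.29 -0.63  0.41 -0.45] 0.0 0.0
grasp [341.3 209.9  25.1] [ 0.48  0.95  0.03  1.42 -0.16 -0.16] 0.0 0.0 [ 0.5   0.97  0.24  1.62 -0.14 -0.15] 0.0 0.0
45 25 60 [-0.59 -0.03 -1.19 -0.28  0.41 -0.45] 0.0 0.0
45 25 10 [-0.59  0.16 -1.27 -0.55  0.41 -0.45] 0.0 0.0
grasp [351.2 218.3  25.1] [ 0.49  0.97  0.08  1.45 -0.15 -0.16] 0.0 0.0 [ 0.51  0.99  0.3   1.65 -0.14 -0.14] 0.0 0.0
47 12 60 [-0.57  0.   -1.17 -0.26  0.38 -0.45] 0.0 0.0
47 12 10 [-0.57  0.19 -1.25 -0.53  0.38 -0.45] 0.0 0.0
grasp [341.4 209.9  25. ] [ 0.49  0.98  0.07  1.47 -0.16 -0.15] 0.0 0.0 [ 0.5   1.01  0.29  1.66 -0.15 -0.14] 0.0 0.0
47 25 60 [-0.57 -0.04 -1.15 -0.2   0.38 -0.45] 0.0 0.0
47 25 10 [-0.57  0.14 -1.23 -0.46  0.38 -0.45] 0.0 0.0
grasp [351.3 218.4  25. ] [ 0.49  1.    0.12  1.49 -0.16 -0.15] 0.0 0.0 [ 0.51  1.03  0.34  1.7  -0.14 -0.14] 0.0 0.0
```

```bash
python3 - <<'E'
from ik import *
T=toolR(220.5,50); k=dirv(220.5); p=np.array([330.6,200.7,23])-15*k-3*T[:,2]; print(p, T.round(3))
delta(T,p-70*T[:,2])
E
```

```text
[343.75360378 211.93423893  24.92836283] [[-0.489 -0.649 -0.583]
 [-0.417  0.76  -0.498]
 [ 0.766 -0.    -0.643]]
turn [-0.38 24.98  0.4 ] shift [-33.5  -0.4  27.5] rows>= 2.3
```

Emit:
carry_out(
  motion=[
    [0,9,0,-12,0,9,1],
    [0,18,0,-24,0,18,1],
    [-0.4,25,0.4,-33.5,0,27.5,1],
    [-0.4,25,0.4,-33.5,0,27.5,1],
    [-0.4,25,0.4,-33.5,0,27.5,1],
    [-0.4,25,0.4,-33.5,0,27.5,1],
  ],
)

```text
clock: 11.72
position: [384.2, 246.9, 72.1]
orientation: [-0.314, 0.851, -0.146, -0.395]
ft_force: [0.4, 0.9, 0.1]
width: 85.5
```

```bash
python3 grab.py 7 wrist; python3 m3.py 7 330 200;  python3 - <<'E'
from ik import *
T=toolR(220.5,50); k=dirv(220.5); p=np.array([330.6,200.7,23])-15*k-3*T[:,2]
delta(T,p)
E
```

```text
wrist 7 11.725 [384.2 246.9  72.1] [ 0.51  1.05  0.34  1.72 -0.15 -0.13] 85.5 [0.4 0.9 0.1]
handle [331.5 201.7] [100.5  28.2] 40.5 medZ 29.1
blade [276.6 155. ] [28.8 29.6] 40.5 medZ 17.7
turn [ 0.01  0.19 -0.02] shift [-1.5 -0.3 71.5] rows>= 1.1
```

View pics/wrist7.png

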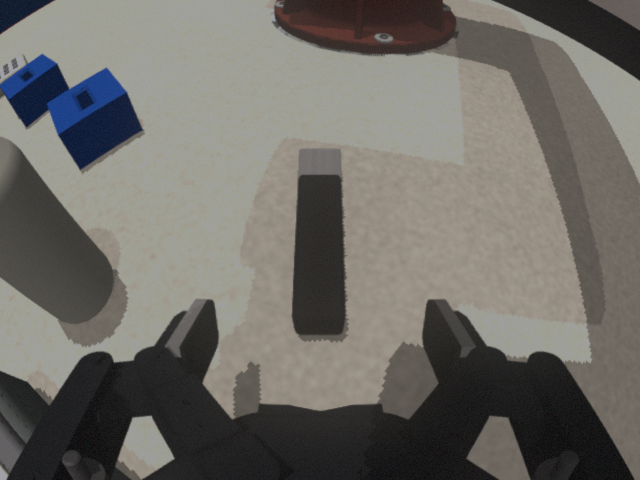

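The key is centred between the open fingers at (320,255). I go in and close.

Emit:
carry_out(
  motion=[
    [0,0,0,0,0,25,1],
    [0,0.2,0,-1,0,52,1],
    [0,0.2,0,-1,0,67,1],
    [0,0.2,0,-1.5,0,71.5,1],
    [0,0.2,0,-1.5,0,71.5,1],
    [0,0.2,0,-1.5,0,71.5,-1],
    [0,0.2,0,-1.5,0,71.5,-1],
    [0,0.2,0,-1.5,0,71.5,-1],
    [0,0.2,0,-1.5,0,71.5,-1],
    [0,0.2,0,-1.5,0,71.5,-1],
  ],
  newtons=70,
)

```text
clock: 13.02
position: [343.0, 211.9, 22.9]
orientation: [-0.313, 0.849, -0.147, -0.399]
ft_force: [0.5, 2.2, 4.4]
width: 26.9
```

```bash
python3 grab.py 8 wrist; python3 -c "
from workcell import robot
o=robot.get_obs(); print(o['position'].tolist(),o['orientation'].tolist())
from ik import *
T=toolR(220.5,50); print(ik(T,o['position']+[0,0,150]), ik(toolR(200,30),np.array([330,100,300])),ik(toolR(180.4,0),np.array([380,-30,300])))"
```

```text
wrist 8 13.025 [343.  211.9  22.9] [ 0.49  1.03  0.12  1.53 -0.16 -0.14] 26.9 [0.5 2.2 4.4]
[342.9609256774483, 211.92798453661757, 22.916889092881313] [-0.31329685990546224, 0.8493523934537736, -0.14674598457836752, -0.3986366833569746]
(array([ 0.49,  0.85,  0.18,  1.77, -0.16, -0.14]), np.float64(0.0), np.float64(0.0)) (array([ 0.16,  0.36, -0.08,  1.65, -0.09, -0.16]), np.float64(0.0), np.float64(0.0)) (array([-0.28, -0.01, -0.38,  1.2 ,  0.  , -0.28]), np.float64(0.0), np.float64(0.0))
```

View pics/wrist8.png

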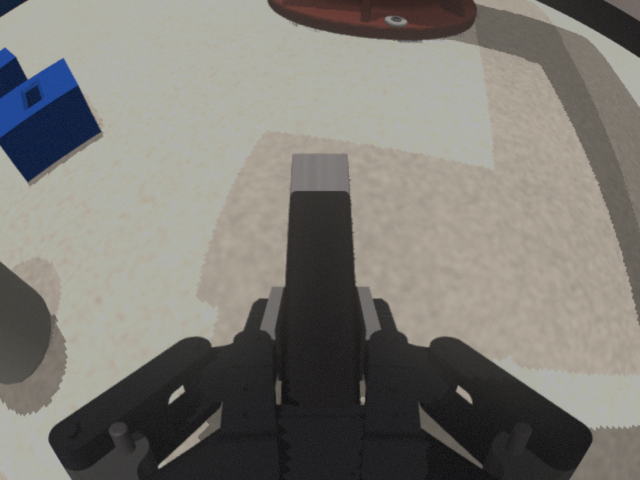

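```bash
cat > key.py <<'E'
from h import *
kc=np.array([331,201.2,14.]); kx=dirv(220.5)
T0=R.from_quat([-0.3133,0.84935,-0.14675,-0.39864]).as_matrix(); p0=np.array([342.96,211.93,22.9])
KC=T0.T@(kc-p0); KX=T0.T@kx
KY=T0.T@np.cross([0,0,1],kx)
def tcp_for_tip(T,tip): return np.asarray(tip)-T@(KC+85*KX)
def keyangles(T): return (T@KX).round(3),(T@KY).round(3)
E
python3 - <<'E'
from key import *
from ik import *
print(KC.round(1),KX.round(3))
delta(toolR(212,40),[350,205,235])
import workcell
o=dict(workcell.robot.get_obs()); o['position']=np.array([350,205,235.]); o['orientation']=R.from_matrix(toolR(212,40)).as_quat()
delta(toolR(190,0),[380,-30,300],o)
T=toolR(180.4,-40); print(keyangles(T))
pt=tcp_for_tip(T,[490.5,-86.2,75]); print(pt,ik(T,pt),ik(T,pt-[0,0,65]))
E
```

```text
[ 3.4 -0.4 18. ] [ 0.639 -0.     0.769]
turn [ -6.   -10.26   6.01] shift [ 162.6   -9.7 -136.2] rows>= 3.4
turn [ -7.68 -39.5   21.09] shift [ 117.7 -215.2   13.9] rows>= 4.2
(array([ 0.005, -0.   , -1.   ]), array([ 0.006, -1.   ,  0.   ]))
[481.11227777 -85.83666115 176.01900193] (array([-0.55, -0.05, -1.09, -0.08,  0.34, -0.44]), np.float64(0.0), np.float64(0.0)) (array([-0.55,  0.15, -1.19, -0.39,  0.34, -0.44]), np.float64(0.0), np.float64(0.0))
```

Emit:
carry_out(
  motion=[
    [0,0,0,20,0,-17,-1],
    [-1,-2,1,50,-2,-42,-1],
    [-3,-5,3,95,-5,-80,-1],
    [-5,-8,5,135,-8,-113,-1],
    [-6,-10.3,6,162,-10,-136,-1],
    [-6,-10.3,6,162,-10,-136,-1],
  ],
)

```text
clock: 13.82
position: [351.1, 204.9, 236.6]
orientation: [-0.259, 0.904, -0.094, -0.326]
ft_force: [0.7, -0.4, -1.5]
width: 27.0
```

```bash
python3 - <<'E'
from key import *
delta(toolR(190,0),[380,-30,300])
E
```

```text
turn [ -7.62 -39.16  21.05] shift [ 117.3 -214.6   14.9] rows>= 4.2
```

Emit:
carry_out(
  motion=[
    [-1,-6,3,25,-35,2,-1],
    [-3,-14,8,50,-80,6,-1],
    [-4.5,-22,12,75,-130,9,-1],
    [-6,-31,17,100,-175,12,-1],
    [-7.6,-39,21,115,-205,15,-1],
    [-7.6,-39.2,21,117,-214.6,15,-1],
    [-7.6,-39.2,21,117,-214.6,15,-1],
  ],
)

```text
clock: 14.7
position: [379.6, -29.9, 297.2]
orientation: [-0.088, 0.996, -0.001, -0.004]
ft_force: [0.4, -0.3, -1.7]
width: 26.8
```

```bash
python3 - <<'E'
from key import *
T=toolR(180.4,-40)
delta(T,tcp_for_tip(T,[490.5,-86.2,75]))
E
```

```text
turn [  3.31 -40.31   9.3 ] shift [-91.  -72.7 120.5] rows>= 3.9
```

Emit:
carry_out(
  motion=[
    [0.6,-8,2,-15,-12,10,-1],
    [1.2,-17,4,-32,-26,30,-1],
    [2,-26,6,-52,-42,60,-1],
    [2.8,-34,8,-72,-58,90,-1],
    [3.3,-40.3,9.3,-88,-70,113,-1],
    [3.3,-40.3,9.3,-91,-72.7,120.5,-1],
    [3.3,-40.3,9.3,-91,-72.7,120.5,-1],
    [3.3,-40.3,9.3,-91,-72.7,120.5,-1],
  ],
)

```text
clock: 15.7
position: [481.9, -84.6, 176.7]
orientation: [-0.004, 0.94, 0.002, 0.342]
ft_force: [-0.1, 0.5, -0.9]
width: 27.1
```

```bash
python3 grab.py 9 wrist scene top; python3 - <<'E'
from key import *
T=toolR(180.4,-40)
delta(T,tcp_for_tip(T,[490.5,-86.2,75]))
p=cv2.imread('pics/scene9.png'); cv2.imwrite('pics/s9c.png',cv2.resize(p[120:280,220:420],None,fx=4,fy=3.7,interpolation=cv2.INTER_CUBIC))
E
```

```text
wrist 9 15.7 [481.9 -84.6 176.7] [-0.54 -0.05 -1.09 -0.09  0.34 -0.44] 27.1 [-0.1  0.5 -0.9]
scene 9 15.75 [482.1 -84.9 177.3] [-0.54 -0.05 -1.09 -0.09  0.34 -0.44] 26.9 [-1.   0.6 -1.1]
top 9 15.8 [482.2 -85.2 177.6] [-0.54 -0.05 -1.09 -0.09  0.34 -0.44] 27.2 [-0.1 -0.7 -0.7]
turn [0.05 0.15 0.11] shift [ 1.9 -0.5  0.6] rows>= 0.0
```

View pics/s9c.png

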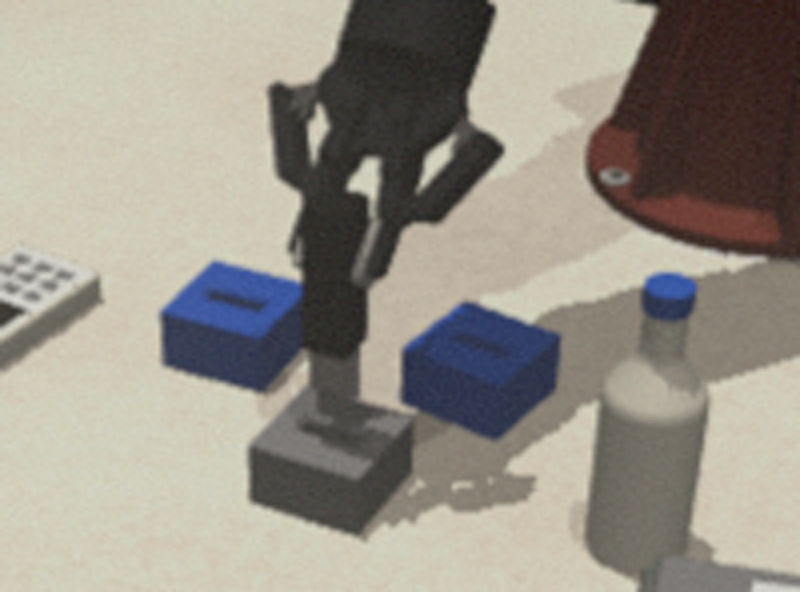

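View pics/wrist9.png

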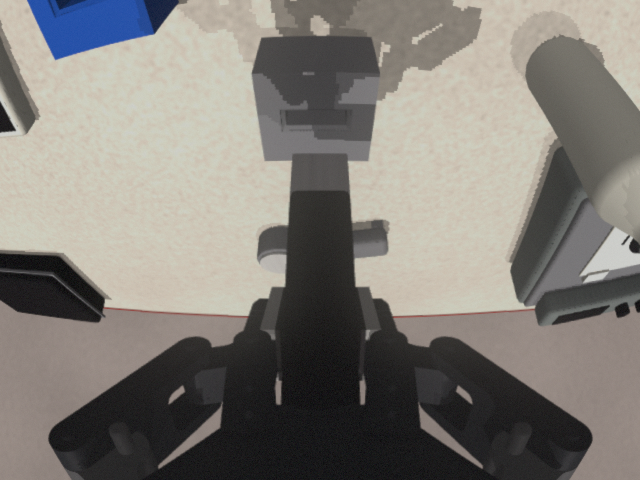

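```bash
python3 - <<'E'
from h import *
c=cal('wrist9')
print(plane([(320,154),(292,154),(349,154)],c,76,True).round(1))
print(plane([(281,120),(350,120),(316,120)],c,45,True).round(1))
p=cv2.imread('pics/wrist9.png'); cv2.imwrite('pics/w9c.png',cv2.resize(p[90:210,230:400],None,fx=4.5,fy=4.5,interpolation=cv2.INTER_CUBIC))
E
```

```text
[[489.6 -84.3  76. ]
 [489.6 -99.6  76. ]
 [489.4 -68.4  76. ]]
[[ 490.8 -107.9   45. ]
 [ 490.6  -66.    45. ]
 [ 491.   -86.6   45. ]]
```

View pics/w9c.png

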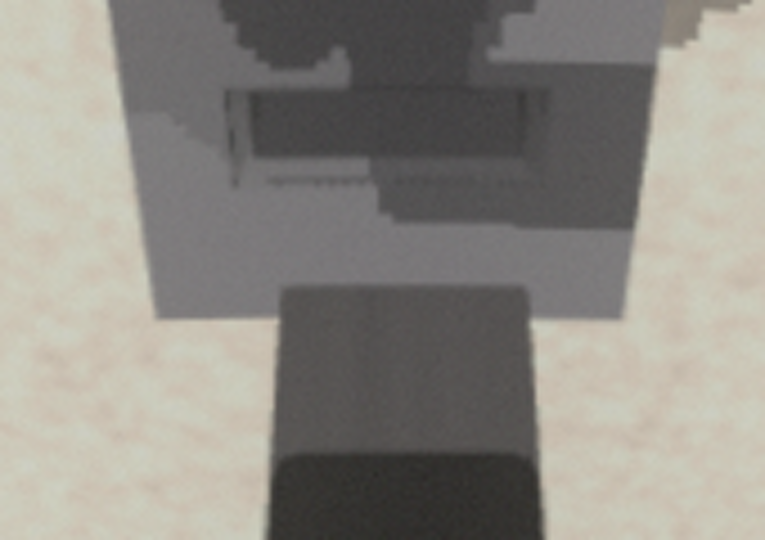

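Blade tip at (-84.3 y) against slot centre (-86.6 y); I correct by about 2 mm sideways and lower.

```bash
python3 - <<'E'
from key import *
from workcell import robot
o=robot.get_obs(); p=o['position']; print(p)
T=toolR(180.4,-40)
q=np.array([481.0,p[1]-1.6,0]); 
for z in (-15,-40,-63): q[2]=p[2]+z; delta(T,q,o)
E
```

```text
[482.13277991 -85.31759049 177.70884373]
turn [0.05 0.15 0.11] shift [10.6 -1.6 10.7] rows>= 0.2
turn [0.05 0.15 0.11] shift [26.7 -1.6 29.8] rows>= 0.6
turn [0.05 0.15 0.11] shift [41.5 -1.6 47.4] rows>= 1.0
```

Emit:
carry_out(
  motion=[
    [0,0.1,0.1,1,-1.6,0,-1],
    [0,0.1,0.1,10.6,-1.6,10.7,-1],
    [0,0.1,0.1,17,-1.6,18.5,-1],
    [0,0.1,0.1,23,-1.6,25.6,-1],
    [0,0.1,0.1,29,-1.6,32.5,-1],
    [0,0.1,0.1,35,-1.6,39.7,-1],
    [0,0.1,0.1,39,-1.6,44.4,-1],
    [0,0.1,0.1,42,-1.6,48,-1],
    [0,0.1,0.1,43,-1.6,49.2,-1],
  ],
)

```text
clock: 16.98
position: [480.6, -87.3, 111.8]
orientation: [-0.003, 0.94, 0.002, 0.342]
ft_force: [-6.1, 1.1, 12.3]
width: 26.8
```

```bash
python3 grab.py 10 wrist scene; python3 - <<'E'
from h import *
p=cv2.imread('pics/scene10.png'); cv2.imwrite('pics/s10c.png',cv2.resize(p[120:280,220:420],None,fx=4,fy=3.7,interpolation=cv2.INTER_CUBIC))
E
```

```text
wrist 10 16.975 [480.6 -87.3 111.8] [-0.55  0.15 -1.19 -0.39  0.35 -0.44] 26.8 [-6.1  1.1 12.3]
scene 10 17.025 [480.7 -87.3 111.9] [-0.55  0.15 -1.19 -0.39  0.35 -0.44] 27.1 [ 0.   0.9 -0.8]
```

View pics/s10c.png

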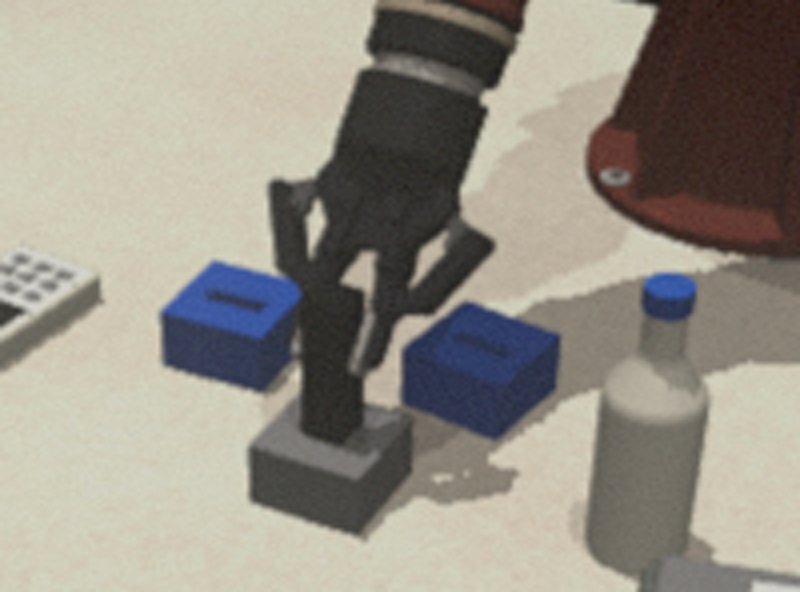

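View pics/wrist10.png

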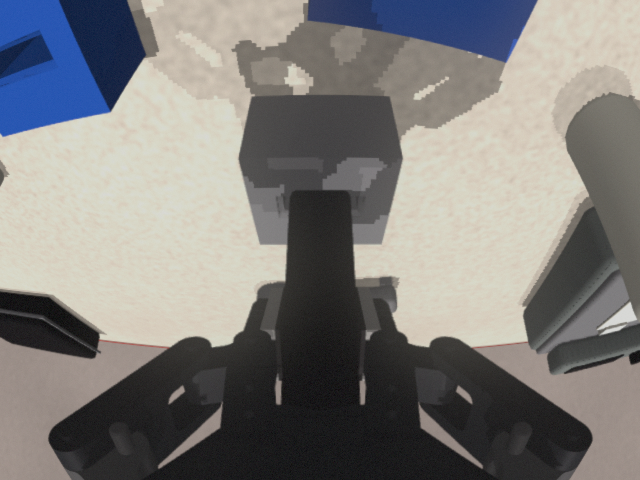

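The blade is fully in the grey rest's slot and the handle sits on its top, at (330,430) in the crop. I release and back off along the tool axis.

Emit:
carry_out(
  motion=[
    [0,0,0,0,0,0,1],
    [0,0,0,0,0,0,1],
    [0,0,0,0,0,0,1],
    [0,0,0,0,0,-10,1],
    [0,0,0,0,0,-45,1],
    [0,0,0,0,0,-90,1],
    [0,0,0,0,0,-135,1],
    [0,0,0,0,0,-140,1],
    [0,0,0,0,0,-140,1],
  ],
)

```text
clock: 18.2
position: [390.8, -88.6, 219.2]
orientation: [-0.003, 0.939, 0.001, 0.343]
ft_force: [1.1, 0.0, -0.5]
width: 85.4
```

```bash
python3 grab.py 11 wrist scene top; python3 - <<'E'
from h import *
from ik import *
p=cv2.imread('pics/scene11.png'); q=cv2.imread('pics/wrist11.png'); cv2.imwrite('pics/s11c.png',np.hstack([cv2.resize(p[120:280,220:420],(400,320)),cv2.resize(q,(427,320))])[:,:800])
c=[490.5,-86.5,130]
for xa in (180.4,0.4,90.4,-89.6): print(xa,*ik(toolR(xa),np.array([490.5,-86.5,130])),*ik(toolR(xa),np.array([490.5,-86.5,250])))
print(dir)
E
```

```text
wrist 11 18.2 [390.8 -88.6 219.2] [-0.77 -0.36 -1.12  0.27  0.47 -0.65] 85.4 [ 1.1  0.  -0.5]
scene 11 18.25 [390.7 -88.2 218.4] [-0.77 -0.36 -1.12  0.27  0.47 -0.65] 85.5 [ 0.   0.4 -0.5]
top 11 18.3 [390.5 -87.8 217.9] [-0.77 -0.36 -1.12  0.27  0.47 -0.65] 85.5 [ 1.1 -0.1 -0. ]
180.4 [-0.32  0.35 -0.42  0.81  0.   -0.33] 0.0 0.0 [-0.32  0.24 -0.23  1.1   0.   -0.33] 0.0 0.0
0.4 [-0.32  0.35 -0.42  0.81  0.    2.81] 0.0 0.0 [-0.32  0.24 -0.23  1.1  -0.    2.81] 0.0 0.0
90.4 [-0.32  0.35 -0.42  0.81  0.    1.24] 0.0 0.0 [-0.32  0.24 -0.23  1.1   0.    1.24] 0.0 0.0
-89.6 [-0.32  0.35 -0.42  0.81 -0.   -1.9 ] 0.0 0.0 [-0.32  0.24 -0.23  1.1  -0.   -1.9 ] 0.0 0.0
<built-in function dir>
```

View pics/s11c.png

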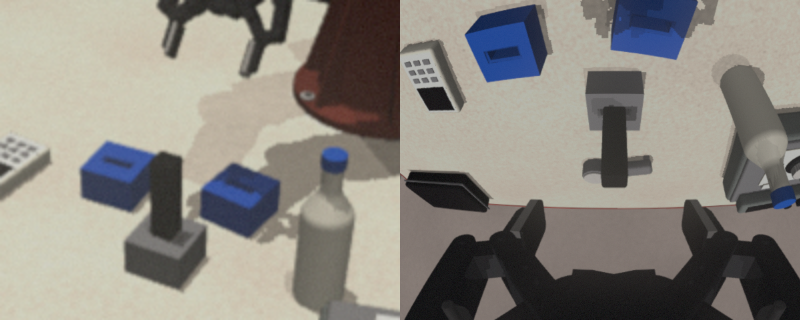

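The key stands upright in the grey rest on its own, seen at (165,200) on the left and (612,140) on the right. Now I go above it with the tool vertical.

```bash
python3 - <<'E'
from h import *
delta(toolR(180.4),[490.5,-86.5,235])
c=cal('top11'); dm=np.load('top11.npy')
ys,xs=np.mgrid[0:480,0:640]; P=depthpts(np.stack([xs.ravel(),ys.ravel()],1),dm,c).reshape(480,640,3)
X,Y,Z=P[...,0],P[...,1],P[...,2]
m=((abs(Z-145)<8)&(abs(X-490)<40)&(abs(Y+86)<40)).astype(np.uint8)
cn=max(cv2.findContours(m,0,1)[0],key=cv2.contourArea)
print(cv2.minAreaRect(plane(cn[:,0],c,145)[:,:2].astype(np.float32)),np.median(Z[m>0]))
# slot line in fastener, top0 : dark within disc
c=cal('top0'); g=cv2.imread('pics/top0.png').max(2)
ys,xs=np.mgrid[0:480,0:640]; W=plane(np.stack([xs.ravel(),ys.ravel()],1),c,93).reshape(480,640,3)
d=np.hypot(W[...,0]-568.6,W[...,1]-260.5)
m=(d<20)&(g<100); print(m.sum(), np.percentile(g[d<20],[5,20,50,80]))
q=W[m][:,:2]; mu=q.mean(0); u,s,vt=np.linalg.svd(q-mu); print(mu,s/np.sqrt(len(q)),np.degrees(np.arctan2(vt[0,1],vt[0,0])))
E
```

```text
turn [ 0.14 39.93 -0.06] shift [-87.9   0.4  51. ] rows>= 3.7
((489.7254333496094, -85.41676330566406), (28.499937057495117, 27.94207000732422), 1.3598082065582275) 144.18710768228812
103 [ 32.75  68.   120.   123.  ]
[568.21234409 261.73956179] [11.29143276  2.85131027] -165.5302924652025
```

Emit:
carry_out(
  motion=[
    [0,9,0,-15,0,0,1],
    [0,18,0,-32,0,8,1],
    [0,27,0,-52,0,21,1],
    [0,36,0,-74,0,38,1],
    [0.1,39.9,0,-87.9,0.4,51,1],
    [0.1,39.9,0,-87.9,0.4,51,1],
    [0.1,39.9,0,-87.9,0.4,51,1],
  ],
)

```text
clock: 19.23
position: [489.7, -86.3, 234.7]
orientation: [-0.003, 1.0, 0.0, 0.0]
ft_force: [-0.1, -0.7, -0.5]
width: 85.3
```

```bash
python3 grab.py 12 wrist; python3 - <<'E'
from h import *
c=cal('wrist12'); dm=np.load('wrist12.npy')
ys,xs=np.mgrid[0:480,0:640]; P=depthpts(np.stack([xs.ravel(),ys.ravel()],1),dm,c,True).reshape(480,640,3)
X,Y,Z=P[...,0],P[...,1],P[...,2]
m=((abs(Z-145)<8)&(abs(X-490)<40)&(abs(Y+86)<40)).astype(np.uint8)
cn=max(cv2.findContours(m,0,1)[0],key=cv2.contourArea)
print(cv2.minAreaRect(plane(cn[:,0],c,145,True)[:,:2].astype(np.float32)),np.median(Z[m>0]))
delta(toolR(180.4),[490,-86,118])
E
```

```text
wrist 12 19.225 [489.7 -86.3 234.7] [-0.32  0.25 -0.26  1.06  0.   -0.33] 85.3 [-0.1 -0.7 -0.5]
((487.1932678222656, -87.1767578125), (29.45564842224121, 27.962984085083008), 0.40287157893180847) 145.89391103263736
turn [-0.    0.06 -0.05] shift [ -0.4   0.5 117.4] rows>= 1.9
```

View pics/wrist12.png

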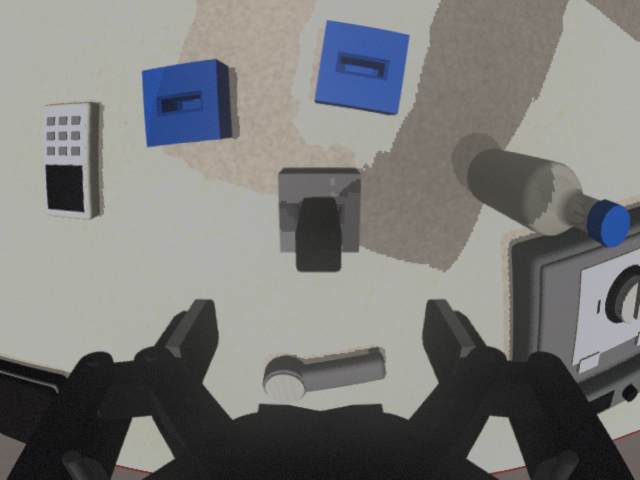

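The handle top is at (319,245) in the wrist view, between the fingers and square to them. I descend and grip it.

Emit:
carry_out(
  motion=[
    [0,0,0,1,0,25,1],
    [0,0,0,1,0.2,65,1],
    [0,0,0,1,0.2,98,1],
    [0,0,0,1,0.2,113,1],
    [0,0,0,1,0.2,117,1],
    [0,0,0,1,0.2,117,1],
    [0,0,0,1,0.2,117,-1],
    [0,0,0,1,0.2,117,-1],
    [0,0,0,1,0.2,117,-1],
    [0,0,0,1,0.2,117,-1],
  ],
  newtons=80,
)

```text
clock: 20.52
position: [490.0, -86.8, 119.8]
orientation: [-0.003, 1.0, -0.0, 0.001]
ft_force: [-1.8, -0.2, 4.3]
width: 27.5
```

Emit:
carry_out(
  motion=[
    [0,0,0,0,0,0,-1],
    [0,0,0,0,0,-8,-1],
    [0,0,0,0,0,-35,-1],
    [0,0,0,0,0,-75,-1],
    [0,0,0,0,0,-115,-1],
    [0,0,0,0,0,-150,-1],
    [0,0,0,0,0,-160,-1],
    [0,0,0,0,0,-160,-1],
  ],
)

```text
clock: 21.52
position: [489.4, -86.6, 279.2]
orientation: [-0.003, 1.0, -0.0, 0.001]
ft_force: [-0.2, -1.1, -1.5]
width: 27.5
```

```bash
python3 grab.py 13 wrist; python3 - <<'E'
from h import *
from ik import *
import math
for a in (-75.5,):
    for z in (300,189): print(ik(toolR(a),np.array([568,261,z])),ik(toolR(a-90),np.array([568,261,z])))
E
```

```text
wrist 13 21.525 [489.4 -86.6 279.2] [-0.32  0.22 -0.18  1.17  0.   -0.33] 27.5 [-0.2 -1.1 -1.5]
(array([ 0.31,  0.47,  0.23,  1.34,  0.  , -1.51]), np.float64(0.0), np.float64(0.0)) (array([0.31, 0.47, 0.23, 1.34, 0.  , 0.06]), np.float64(0.0), np.float64(0.0))
(array([ 0.31,  0.52,  0.02,  1.08, -0.  , -1.51]), np.float64(0.0), np.float64(0.0)) (array([ 0.31,  0.52,  0.02,  1.08, -0.  ,  0.06]), np.float64(0.0), np.float64(0.0))
```

View pics/wrist13.png

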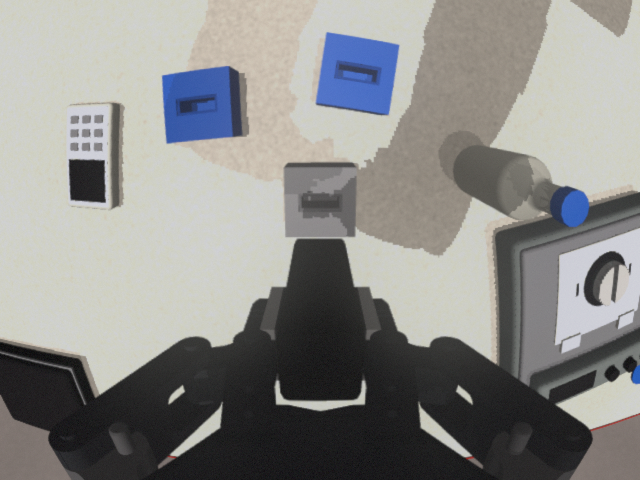

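```bash
python3 - <<'E'
from h import *
c=cal('wrist13'); p=cv2.imread('pics/wrist13.png')
cv2.imwrite('pics/w13c.png',cv2.resize(p[150:410,240:400],None,fx=3,fy=2.3,interpolation=cv2.INTER_CUBIC))
g=p.max(2); print(g[225:250,320],g[262,270:300],g[262,340:372])
print(plane([(320,238.5),(294,239),(347,239)],c,204.4,True).round(1), plane([(320,400),(278,398),(362,398)],c,304.4,True).round(1))
E
```

```text
[142 142 140 141 142 143 141 141 141 142 143 145 179 141  73  54  54  55
  53  55  54  52  52  47  52] [206 205 204 206 205 205 205 204 204 204 205 205 205 204 203 205 205 203
 203 201 169  88  60  54  56  58  57  57  54  55] [ 51  54  52  52  54  53  52  53  80 164 194 204 202 203 204 204 202 203
 205 204 204 201 204 205 206 204 205 205 203 204 205 205]
[[ 475.9  -86.6  204.4]
 [ 476.3 -101.1  204.4]
 [ 476.1  -71.6  204.4]] [[ 501.8  -86.4  304.4]
 [ 501.2 -100.8  304.4]
 [ 501.1  -72.   304.4]]
```

View pics/w13c.png

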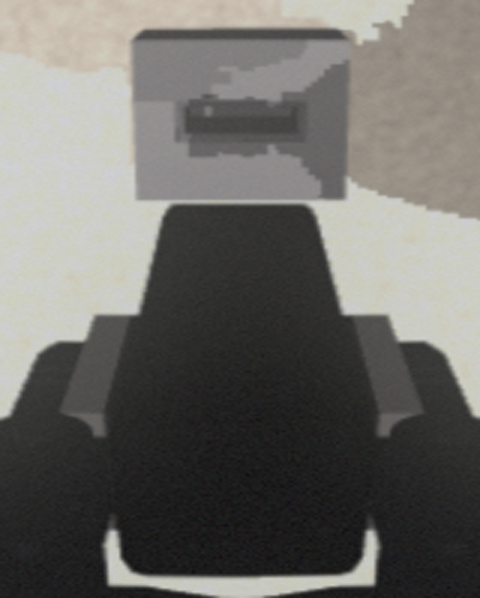

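The blade itself is hidden behind the handle, but the handle's end edge (row 238) and sides put the key axis within about 1 mm of the TCP. The rest slot at (320,200) is empty again. Now on to the fastener, high over the bottle.

```bash
python3 - <<'E'
from h import *
delta(toolR(-75.5),[568,261,290])
E
```

```text
turn [-6.0000e-02  3.0000e-02 -1.0416e+02] shift [-81.1 347.  -11.6] rows>= 9.7
```

Emit:
carry_out(
  motion=[
    [0,0,-10,-5,20,-25,-1],
    [0,0,-20,-14,60,-45,-1],
    [0,0,-30,-23,100,-50,-1],
    [0,0,-40,-33,142,-50,-1],
    [0,0,-50,-43,185,-50,-1],
    [0,0,-60,-53,228,-50,-1],
    [0,0,-70,-63,270,-50,-1],
    [0,0,-80,-72,308,-40,-1],
    [0,0,-90,-79,337,-25,-1],
    [0,0,-99,-81,347,-11.6,-1],
  ],
)

```text
clock: 22.82
position: [567.7, 262.4, 287.9]
orientation: [0.765, -0.644, 0.0, 0.001]
ft_force: [0.5, 0.0, -1.2]
width: 27.2
```

Emit:
carry_out(
  motion=[
    [0,0,-5,0,0,0,-1],
    [0,0,-5,0,0,0,-1],
  ],
)

```text
clock: 23.08
position: [567.7, 260.8, 289.0]
orientation: [0.79, -0.613, 0.0, 0.001]
ft_force: [-0.2, -0.0, -0.2]
width: 27.3
```

```bash
python3 grab.py 14 wrist; python3 - <<'E'
from h import *
delta(toolR(-75.5),[568,261,290])
p=cv2.imread('pics/wrist14.png')
cv2.imwrite('pics/w14c.png',cv2.resize(p[100:400,200:440],None,fx=2.5,fy=2,interpolation=cv2.INTER_CUBIC))
E
```

```text
wrist 14 23.075 [567.7 260.8 289. ] [ 0.31  0.47  0.22  1.31 -0.   -1.51] 27.3 [-0.2 -0.  -0.2]
turn [ 0.01 -0.08 -0.28] shift [-0.3 -0.2 -0.5] rows>= 0.0
```

View pics/wrist14.png

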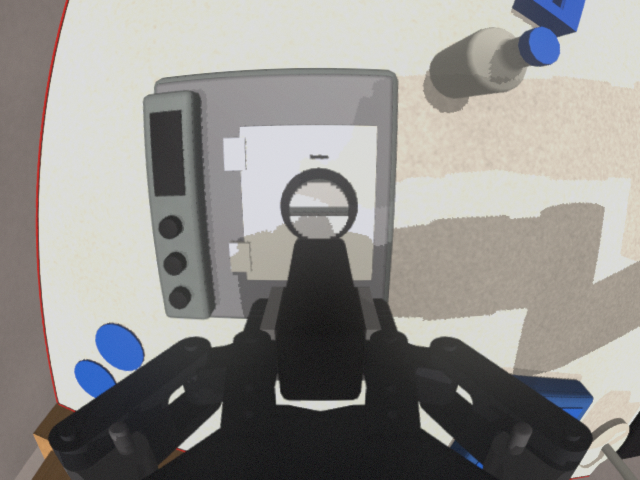

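```bash
cat > ms.py <<'E'
from h import *
import sys
tag=sys.argv[1]; zt=float(sys.argv[2])  # TCP z
c=cal('wrist'+tag); p=cv2.imread(f'pics/wrist{tag}.png'); g=p.max(2)
cv2.imwrite(f'pics/w{tag}d.png',cv2.resize(p[int(sys.argv[3]):int(sys.argv[4]),270:370],None,fx=6,fy=6,interpolation=cv2.INTER_CUBIC))
E
python3 ms.py 14 289 155 255; python3 - <<'E'
from h import *
p=cv2.imread('pics/wrist14.png'); g=p.max(2)
for x in (300,310,320,330,338): print(x,g[200:224,x])
print(g[232:246,320])
E
```

```text
300 [220 220 219 220 220 218 186 140 114 111 111 109  99 102 101 109 169 173
 161 159 161 158 161 160]
310 [221 220 220 220 219 217 185 139 112 110 110 107 101 103 102 103 146 159
 160 159 160 158 160 160]
320 [207 207 218 219 220 217 186 137 113 110 105 102 101 102 102 104 145 159
 159 160 159 161 159 159]
330 [202 202 202 202 202 199 170 130 113 107 103  99  99 106 103 117 194 215
 214 212 215 216 205 175]
338 [201 200 200 201 200 197 168 131 112 107 106  98  98 103 103 115 194 216
 216 217 218 217 217 217]
[157 158 157 157 157 154 114  71  56  56  56  57  55  54]
```

View pics/w14d.png

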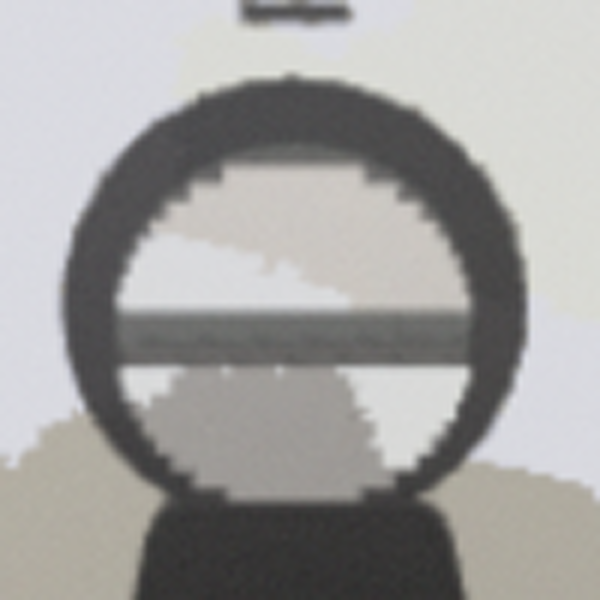

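```bash
python3 - <<'E'
from h import *
c=cal('wrist14'); T=toolR(-75.5)
p=np.array([567.7,260.8,289.0]); q=R.from_quat([0.79,-0.613,0,0.001]).as_matrix()
f=lambda px,z:((plane(px,c,z,True)-p)@q).round(2)
print("slot edges (tool)",f([(300,206.6),(300,215.6),(338,206.6),(338,215.6)],93))
print("disc ends",f([(289.2,211.1),(348.7,211.1)],93))
print("handle edge",f([(320,238.4),(294,239),(347,239)],214.2))
print(np.degrees(np.arctan2(q[1,0],q[0,0])))
# depth check
d=np.load('wrist14.npy'); print(depthpts([(320,195),(310,222),(338,222)],d,c,True).round(1), depthpts([(320,250)],d,c,True).round(1))
E
```

```text
slot edges (tool) [[  3.24 -16.98 195.98]
 [ -4.91 -17.1  195.97]
 [  3.2   16.36 196.03]
 [ -4.95  16.46 196.02]]
disc ends [[ -0.79 -26.58 195.96]
 [ -0.85  25.86 196.04]]
handle edge [[ 12.9    0.58  74.82]
 [ 12.56 -13.91  74.79]
 [ 12.53  15.62  74.84]]
-75.61924872786503
[[570.4 246.9  94.7]
 [572.8 273.   92.9]
 [549.  266.4  94.8]] [[570.5 247.4 235.4]]
```

Slot and key line up in the wrist view: slot centre at (319,211), with x offset -0.85 mm against the key's -1.1 mm, angle under 0.5°, and the slot 8.15 mm wide as it should be. I lower to just above it and check again.

Emit:
carry_out(
  motion=[
    [0,0,0,0,-1,15,-1],
    [0,0,0,0.2,-1,40,-1],
    [0,0,0,0.2,-1,62,-1],
    [0,0,0,0.2,-1,74,-1],
    [0,0,0,0.2,-1,79,-1],
    [0,0,0,0.2,-1,79,-1],
  ],
)

```text
clock: 23.88
position: [569.6, 260.8, 212.1]
orientation: [0.79, -0.613, 0.001, -0.001]
ft_force: [0.3, 0.4, -0.9]
width: 27.1
```

```bash
python3 grab.py 15 wrist scene; python3 ms.py 15 289 170 270; python3 - <<'E'
from h import *
p=cv2.imread('pics/wrist15.png'); g=p.max(2)
for x in (290,300,320,338,348): print(x,g[195:240,x])
p=cv2.imread('pics/scene15.png');cv2.imwrite('pics/s15c.png',cv2.resize(p[180:380,350:550],None,fx=4,fy=3,interpolation=cv2.INTER_CUBIC))
E
```

```text
wrist 15 23.875 [569.6 260.8 212.1] [ 0.31  0.51  0.07  1.13 -0.   -1.51] 27.1 [ 0.3  0.4 -0.9]
scene 15 23.925 [569.8 260.9 212.5] [ 0.31  0.51  0.07  1.13 -0.   -1.51] 27.0 [ 0.8 -0.7 -1.2]
290 [ 87  87  86  86  84  84  82  83  84  83  83  84  81  83  84  84  91 102
 120 137 139 146 189 211 212 212 214 214 214 215 214 214 214 213 214 212
 205 171 106  93  91  84  84  88  97]
300 [ 82  84  82  83  81  85  90 104 109 117 162 188 197 202 206 216 215 215
 215 215 214 216 215 214 214 214 214 215 213 214 211 195 183 159 142 139
 131 120  95  88  91  84  84  78  69]
320 [ 85 101 108 113 115 124 161 213 217 216 216 216 216 215 216 216 215 215
 215 216 214 216 215 214 213 213 213 214 214 214 214 210 210 174 143 138
 130 112  83  78  78  79  77  73  67]
338 [ 82  79  81  82  94 104 110 122 124 130 165 203 214 214 215 216 216 216
 214 215 215 216 215 215 214 215 214 214 213 214 214 213 214 213 204 194
 185 157 101  82  77  78  80  75  65]
348 [ 81  80  79  80  79  82  77  80  77  79  83 100 110 115 165 207 212 212
 214 215 215 214 214 215 214 213 214 214 213 214 212 215 213 213 214 212
 202 169 112 103 103 101 101 101 107]
```

View pics/w15d.png

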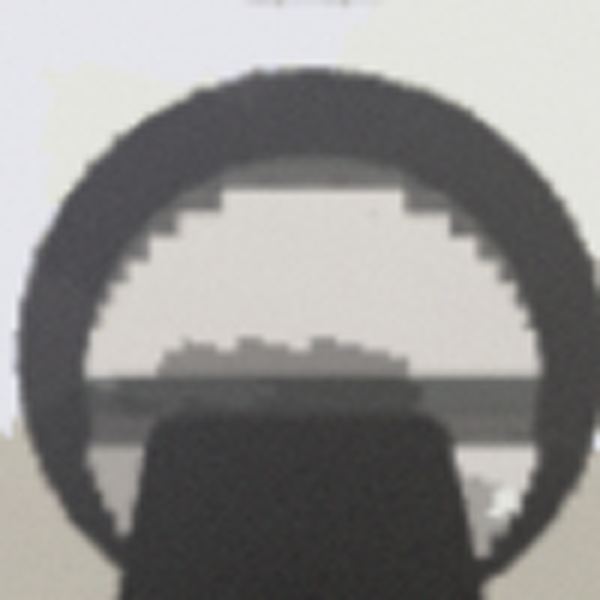

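View pics/s15c.png

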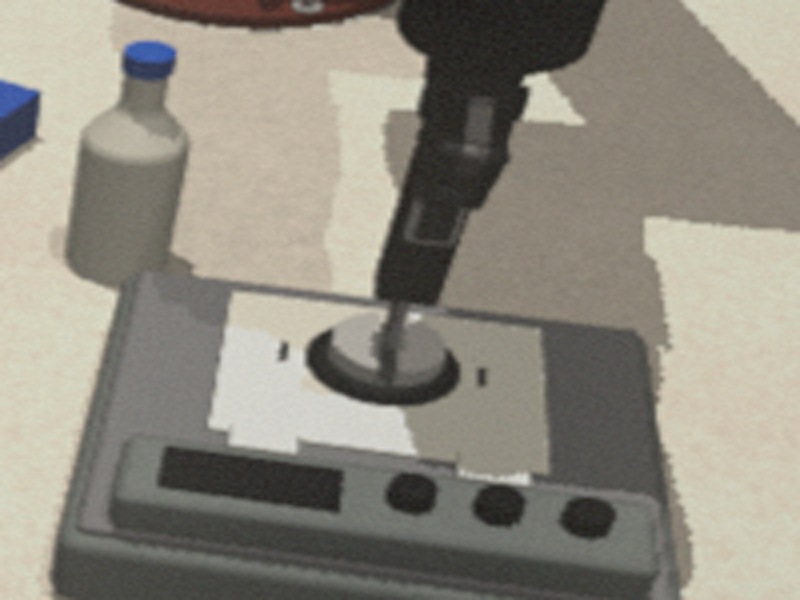

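```bash
python3 - <<'E'
from h import *
from workcell import robot
o=robot.get_obs(); print(o['position'],o['ft_force'].round(1))
c=cal('wrist15')
p=np.array([569.6,260.8,212.1]); q=R.from_quat([0.79,-0.613,0.001,-0.001]).as_matrix()
f=lambda px,z:((plane(px,c,z,True)-p)@q).round(2)
print("slot edges",f([(290,232.3),(290,244.2),(348,232.2),(348,244.2)],93))
print("disc ends",f([(284,238),(360.3,238)],93))
print("handle edge",f([(320,238.6),(295,240),(344,240)],212.1-74.8))
E
```

```text
[569.92165509 260.94746696 212.70810707] [ 0.3 -0.4 -1.9]
slot edges [[  3.05 -19.75 119.16]
 [ -5.48 -19.97 119.15]
 [  3.12  19.63 119.05]
 [ -5.47  19.82 119.04]]
disc ends [[ -1.01 -23.97 119.17]
 [ -1.01  28.16 119.02]]
handle edge [[ 12.81   0.58  74.8 ]
 [ 11.99 -13.36  74.84]
 [ 11.99  13.96  74.77]]
```

Key and slot still coincide across the slot (-1.2 mm against -1.2 mm). Along the slot the key is 1.6 mm off centre, so I correct that while going in.

Emit:
carry_out(
  motion=[
    [0,0,0,0,1.5,0,-1],
    [0,0,0,0,1.5,5,-1],
    [0,0,0,0,1.5,10,-1],
    [0,0,0,0,1.5,14,-1],
    [0,0,0,0,1.5,18,-1],
    [0,0,0,0,1.5,20,-1],
    [0,0,0,0,1.5,20,-1],
  ],
)

```text
clock: 24.85
position: [568.0, 260.4, 191.8]
orientation: [0.79, -0.613, 0.001, -0.0]
ft_force: [0.6, -0.3, -0.6]
width: 27.1
```

```bash
python3 grab.py 16 wrist scene; python3 ms.py 16 289 170 270; python3 - <<'E'
from h import *
p=cv2.imread('pics/scene16.png');cv2.imwrite('pics/s16c.png',cv2.resize(p[180:380,350:550],None,fx=4,fy=3,interpolation=cv2.INTER_CUBIC))
E
```

```text
wrist 16 24.85 [568.  260.4 191.8] [ 0.31  0.52  0.03  1.08 -0.   -1.51] 27.1 [ 0.6 -0.3 -0.6]
scene 16 24.9 [568.1 260.4 192. ] [ 0.31  0.52  0.03  1.08 -0.   -1.51] 27.2 [-0.   0.5 -1.6]
```

View pics/s16c.png

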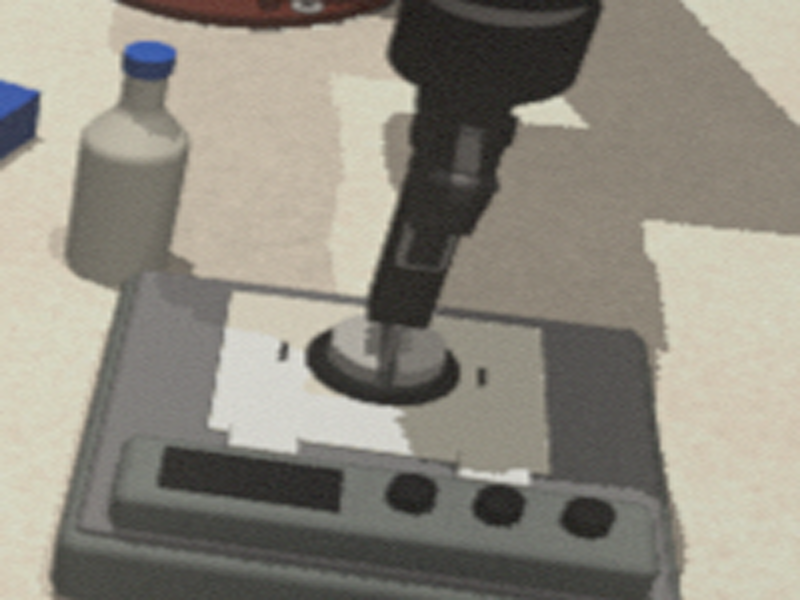

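View pics/w16d.png

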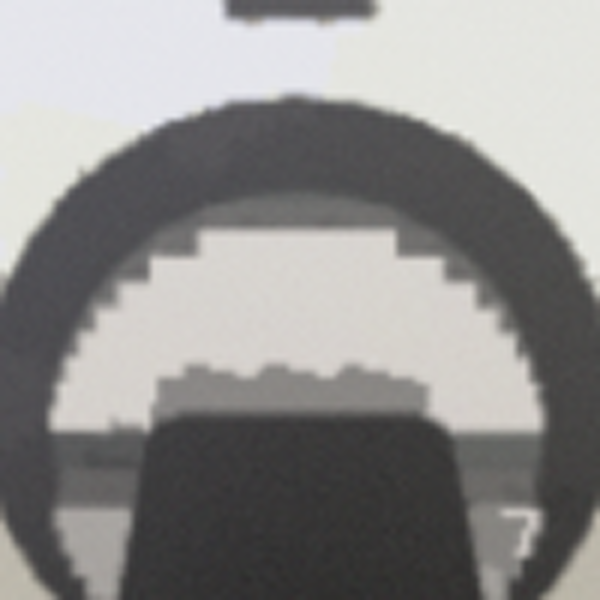

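The blade is about 11 mm deep in the slot with no vertical force, and the key is centred on the disc (crop columns 302 against 297). I turn clockwise, positive about tool z.

Emit:
carry_out(
  motion=[
    [0,0,7,0,0,0,-1],
    [0,0,15,0,0.1,0,-1],
    [0,0,23,0,0.2,0,-1],
    [0,0,31,0,0.2,0,-1],
    [0,0,39,0,0.3,0,-1],
    [0,0,47,-0.1,0.4,0,-1],
    [0,0,55,-0.1,0.5,0,-1],
    [0,0,63,-0.2,0.6,0,-1],
    [0,0,70,-0.2,0.6,0,-1],
    [0,0,70,-0.2,0.6,0,-1],
  ],
)

```text
clock: 26.2
position: [568.2, 261.0, 192.3]
orientation: [-0.296, 0.955, -0.0, 0.002]
ft_force: [3.0, 2.3, -3.7]
width: 27.1
```

```bash
python3 grab.py 17 wrist; python3 ms.py 17 289 170 270; python3 - <<'E'
from h import *
from workcell import robot
o=robot.get_obs(); print(o['ft_torque'].round(3),o['ft_force'].round(1)); T=R.from_quat(o['orientation']).as_matrix(); print(np.degrees(np.arctan2(T[1,0],T[0,0])),T[:,2].round(3))
E
```

```text
wrist 17 26.2 [568.2 261.  192.3] [ 0.31  0.51  0.03  1.08 -0.   -0.29] 27.1 [ 3.   2.3 -3.7]
[ 0.865 -1.117  0.079] [ 4.1  3.8 -3.7]
-145.50673891168321 [ 0.004  0.    -1.   ]
```

View pics/w17d.png

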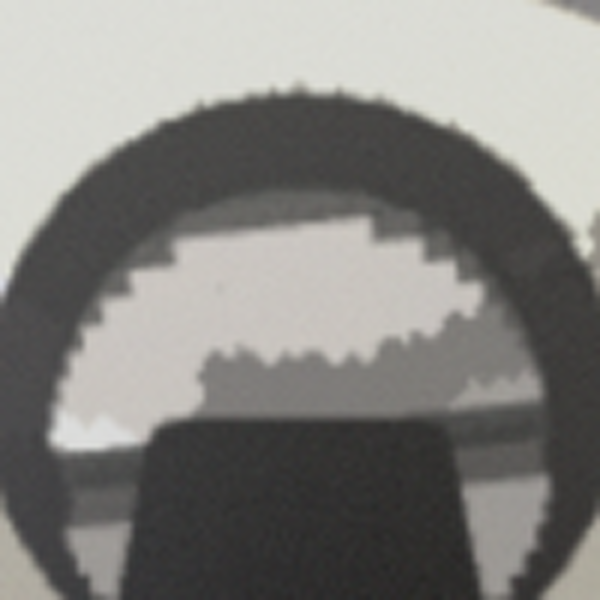

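The slot follows the key, lagging by the expected play (about 6°). I continue.

Emit:
carry_out(
  motion=[
    [0,0,5,0,0.1,0,-1],
    [0,0,10,0,0.1,0,-1],
    [0,0,15,0,0.2,0,-1],
    [0,0,19,-0.1,0.2,0,-1],
    [0,0,19,-0.1,0.2,0,-1],
  ],
)

```text
clock: 26.88
position: [568.2, 260.9, 192.3]
orientation: [-0.135, 0.991, -0.0, 0.002]
ft_force: [4.4, 2.5, -3.2]
width: 27.1
```

```bash
python3 grab.py 18 wrist; python3 ms.py 18 289 170 270; python3 - <<'E'
from h import *
from workcell import robot
o=robot.get_obs(); print(o['ft_torque'].round(3),o['ft_force'].round(1)); T=R.from_quat(o['orientation']).as_matrix(); print(np.degrees(np.arctan2(T[1,0],T[0,0])),T[:,2].round(3))
E
```

```text
wrist 18 26.875 [568.2 260.9 192.3] [ 0.31  0.51  0.03  1.08 -0.    0.04] 27.1 [ 4.4  2.5 -3.2]
[ 0.733 -1.352  0.072] [ 4.2  1.5 -3.1]
-164.4610885036934 [ 0.004 -0.    -1.   ]
```

View pics/w18d.png

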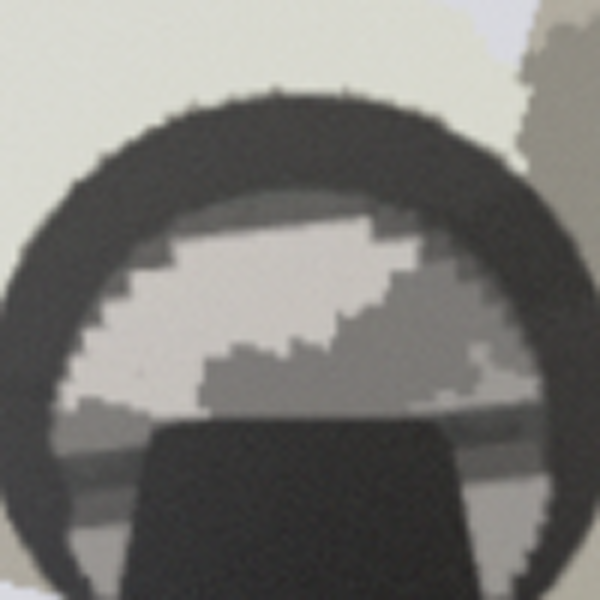

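Emit:
carry_out(
  motion=[
    [0,0,2.5,0,0,0,-1],
    [0,0,5,0,0.1,0,-1],
    [0,0,5,0,0.1,0,-1],
  ],
)

```text
clock: 27.3
position: [568.3, 261.0, 192.3]
orientation: [-0.092, 0.996, -0.0, 0.002]
ft_force: [5.0, 2.0, -5.2]
width: 26.9
```

```bash
cat > tq.py <<'E'
from h import *
from workcell import robot
o=robot.get_obs(); print(o['ft_torque'].round(3),o['ft_force'].round(1),o['joint_torque'].round(3),o['clock']); T=R.from_quat(o['orientation']).as_matrix(); print(np.degrees(np.arctan2(T[1,0],T[0,0])),o['width'])
E
python3 tq.py
```

```text
[ 0.587 -1.54   0.08 ] [ 5.   2.  -5.2] [  0.116 -69.269  30.68    2.753  -0.18    0.362] 27.3
-169.4848977011662 26.85380748141102
```

Emit:
carry_out(
  motion=[
    [0,0,2,0,0,0,-1],
    [0,0,3,0,0,0,-1],
    [0,0,3,0,0,0,-1],
  ],
)

```text
clock: 27.68
position: [568.3, 261.0, 192.3]
orientation: [-0.066, 0.998, -0.0, 0.002]
ft_force: [5.0, 2.1, -4.4]
width: 27.1
```

```bash
python3 tq.py;python3 grab.py 19 wrist;  python3 ms.py 19 289 170 270
```

```text
[ 0.624 -1.559  0.117] [ 5.   2.1 -4.4] [  0.114 -69.317  30.655   2.808  -0.164   0.214] 27.675
-172.46305320309662 27.138716136914965
wrist 19 27.675 [568.3 261.  192.3] [ 0.31  0.51  0.03  1.08 -0.    0.18] 27.1 [ 5.   2.1 -4.4]
```

View pics/w19d.png

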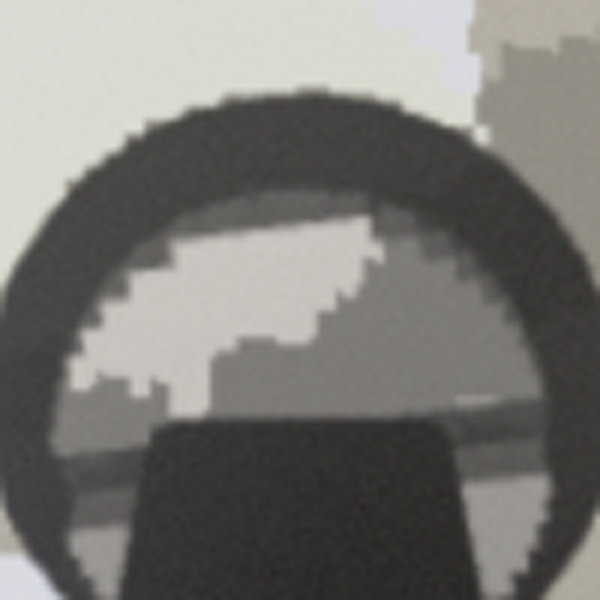

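Emit:
carry_out(
  motion=[
    [0,0,2,0,0,0,-1],
    [0,0,3,0,0,0,-1],
    [0,0,3,0,0,0,-1],
  ],
)

```text
clock: 28.1
position: [568.4, 261.0, 192.3]
orientation: [-0.04, 0.999, -0.0, 0.002]
ft_force: [5.1, 1.3, -4.4]
width: 27.3
```

```bash
python3 tq.py;python3 grab.py 20 wrist top; cat > sl.py <<'E'
from h import *
import sys
from scipy.spatial.transform import Rotation as R
# slot lower/upper edge line on the disc, left & right of the key, at z=93, heading in world
def edge(img,x,r0,r1):
    g=cv2.cvtColor(img,cv2.COLOR_BGR2GRAY).astype(float)[r0:r1,x-1:x+2].mean(1); d=np.gradient(g); i=int(np.argmax(d)); 
    w=np.clip(d[max(i-2,0):i+3],0,None); return r0+(w*np.arange(max(i-2,0),max(i-2,0)+len(w))).sum()/w.sum()
for tag in sys.argv[1:]:
    img=cv2.imread(f'pics/wrist{tag}.png'); c=cal('wrist'+tag)
    L=[(x,edge(img,x,244,264)) for x in (284,287,290)]; Rr=[(x,edge(img,x,240,258)) for x in (349,353,357)]
    W=plane(L+Rr,c,93,True)[:,:2]; v=np.linalg.svd(W-W.mean(0))[2][0]; print(tag,[(a,round(b,1)) for a,b in L+Rr],'slot heading',np.degrees(np.arctan2(v[1],v[0]))%180)
E
python3 sl.py 16 17 18 19 20
```

```text
[ 0.544 -1.703  0.815] [ 5.1  1.3 -4.4] [-3.1600e-01 -6.9498e+01  3.0588e+01  2.9770e+00 -2.2000e-02  9.0700e-01] 28.1
-175.40220117049913 27.29650243065914
wrist 20 28.1 [568.4 261.  192.3] [ 0.31  0.51  0.03  1.08 -0.    0.23] 27.3 [ 5.1  1.3 -4.4]
top 20 28.15 [568.3 261.  192.3] [ 0.31  0.51  0.03  1.08 -0.    0.23] 27.1 [ 5.7  1.4 -4.4]
16 [(284, np.float64(254.0)), (287, np.float64(254.1)), (290, np.float64(254.1)), (349, np.float64(253.9)), (353, np.float64(253.5)), (357, np.float64(253.9))] slot heading 14.681943133844953
17 [(284, np.float64(257.3)), (287, np.float64(257.1)), (290, np.float64(256.6)), (349, np.float64(250.1)), (353, np.float64(249.7)), (357, np.float64(249.3))] slot heading 131.15109640933494
18 [(284, np.float64(257.7)), (287, np.float64(257.3)), (290, np.float64(256.8)), (349, np.float64(250.1)), (353, np.float64(249.7)), (357, np.float64(249.3))] slot heading 112.47366707091068
19 [(284, np.float64(257.7)), (287, np.float64(257.4)), (290, np.float64(257.1)), (349, np.float64(249.8)), (353, np.float64(249.4)), (357, np.float64(248.9))] slot heading 104.9684728216443
20 [(284, np.float64(258.6)), (287, np.float64(258.2)), (290, np.float64(257.8)), (349, np.float64(249.1)), (353, np.float64(248.4)), (357, np.float64(247.8))] slot heading 103.66277167831454
```

Torque jumped from 0.12 to 0.8 N m, so the fastener is at its stop; the slot's heading went from 14.7° to 103.7°, that is 91° of turn. I ease back within the play and lift out.

Emit:
carry_out(
  motion=[
    [0,0,-3,0,0,0,-1],
    [0,0,-6.5,0,0,0,-1],
    [0,0,-6.5,0,0,-4,-1],
    [0,0,-6.5,0,0,-12,-1],
    [0,0,-6.5,0,0,-30,-1],
    [0,0,-6.5,0,0,-60,-1],
    [0,0,-6.5,0,0,-95,-1],
    [0,0,-6.5,0,0,-130,-1],
    [0,0,-6.5,0,0,-145,-1],
    [0,0,-6.5,0,0,-145,-1],
  ],
)

```text
clock: 29.45
position: [566.9, 260.8, 338.4]
orientation: [-0.094, 0.996, -0.0, 0.002]
ft_force: [0.8, -0.3, -1.0]
width: 27.2
```

```bash
python3 tq.py;python3 grab.py 21 wrist top; python3 - <<'E'
from h import *
from ik import *
delta(toolR(180.4),[490,-86.6,320])
print(ik(toolR(180.4),np.array([490,-86.6,320])))
p=cv2.imread('pics/top21.png'); q=cv2.imread('pics/wrist21.png'); cv2.imwrite('pics/c21.png',np.hstack([cv2.resize(p[150:310,60:260],(400,320)),cv2.resize(q[60:420,80:530],(400,320))]))
E
```

```text
[-0.013 -0.016  0.045] [ 0.8 -0.3 -1. ] [ 2.200e-02 -6.898e+01  3.644e+01  5.670e-01 -1.000e-02  1.000e-03] 29.45
-169.1661336198718 27.246143908206285
wrist 21 29.45 [566.9 260.8 338.4] [ 0.31  0.46  0.33  1.43 -0.    0.13] 27.2 [ 0.8 -0.3 -1. ]
top 21 29.5 [566.7 260.7 337.2] [ 0.31  0.47  0.32  1.43 -0.    0.13] 27.5 [-0.6 -0.9 -1.3]
turn [-0.07  0.04 10.44] shift [ 140.4 -326.7   16.8] rows>= 5.7
(array([-0.33,  0.21, -0.09,  1.28, -0.  , -0.33]), np.float64(0.0), np.float64(0.0))
```

View pics/c21.png

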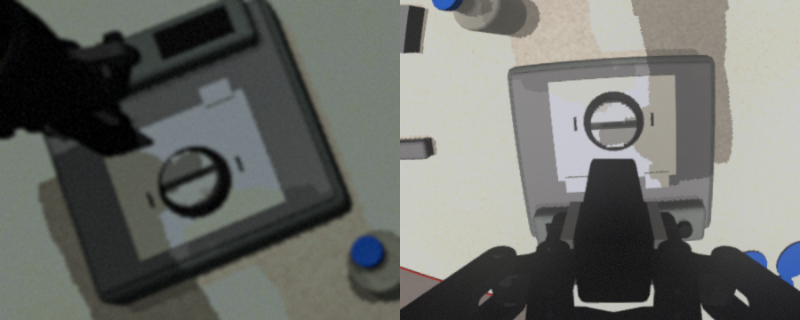

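In both views the slot now lies in line with the two tick marks on the cover (left (152,200)–(240,165), right (575,125)–(652,120)). I quantify that offline and work out the return.

```bash
python3 - <<'E'
from h import *
c=cal('wrist21'); img=cv2.imread('pics/wrist21.png')
cv2.imwrite('pics/w21d.png',cv2.resize(img[140:260,260:400],None,fx=5,fy=5,interpolation=cv2.INTER_CUBIC))
g=img.max(2)
ys,xs=np.mgrid[0:480,0:640]; W=plane(np.stack([xs.ravel(),ys.ravel()],1),c,93,True).reshape(480,640,3)
d=np.hypot(W[...,0]-568.6,W[...,1]-260.5)
print(np.percentile(g[d<22],[5,20,50]))
m=((d<24)&(g<125)).astype(np.uint8); n,l,s,_=cv2.connectedComponentsWithStats(m); i=1+np.argmax(s[1:,4]); q=W[l==i][:,:2]; v=np.linalg.svd(q-q.mean(0))[2][0]; sv=np.linalg.svd(q-q.mean(0))[1]/np.sqrt(len(q))
print(len(q),q.mean(0),sv,np.degrees(np.arctan2(v[1],v[0]))%180)
E
```

```text
[ 77. 103. 146.]
371 [568.52852758 261.06554787] [13.83117002  2.377466  ] 104.90346306409043
```

View pics/w21d.png

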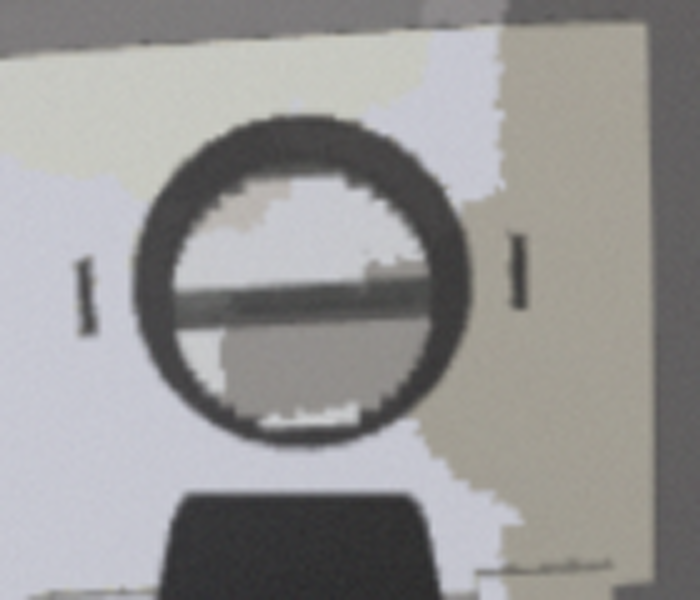

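The slot heading reads 103.7–104.9°, parallel to the ticks within 1°: locked. Back to the rest.

Emit:
carry_out(
  motion=[
    [0,0,2,10,-25,0,-1],
    [0,0,4,32,-75,0,-1],
    [0,0,6,56,-130,0,-1],
    [0,0,8,80,-185,0,-1],
    [0,0,10.4,103,-240,5,-1],
    [0,0,10.4,124,-288,11,-1],
    [0,0,10.4,136,-318,16,-1],
    [0,0,10.4,140.4,-326.7,17,-1],
    [0,0,10.4,140.4,-326.7,17,-1],
  ],
)

```text
clock: 30.68
position: [490.2, -86.3, 319.5]
orientation: [-0.003, 1.0, 0.0, 0.001]
ft_force: [0.5, 0.1, -1.1]
width: 26.9
```

```bash
python3 tq.py; python3 - <<'E'
from h import *
delta(toolR(180.4),[490,-86.6,175])
E
```

```text
[ 0.026  0.042 -0.042] [ 0.5  0.1 -1.1] [ -1.568 -49.443  34.407  -0.082  -0.145  -0.185] 30.675
-179.6164289767337 26.896132896408126
turn [ 0.    0.06 -0.02] shift [  0.4  -0.4 144.5] rows>= 2.3
```

Emit:
carry_out(
  motion=[
    [0,0,0,0,0,25,-1],
    [0,0,0,0.4,-0.4,65,-1],
    [0,0,0,0.4,-0.4,105,-1],
    [0,0,0,0.4,-0.4,132,-1],
    [0,0,0,0.4,-0.4,144,-1],
    [0,0,0,0.4,-0.4,144,-1],
    [0,0,0,0.4,-0.4,144,-1],
  ],
)

```text
clock: 31.55
position: [491.4, -86.8, 177.1]
orientation: [-0.004, 1.0, -0.001, 0.002]
ft_force: [-0.2, 0.3, -0.2]
width: 26.9
```

```bash
python3 grab.py 22 wrist scene; python3 - <<'E'
from h import *
p=cv2.imread('pics/scene22.png'); q=cv2.imread('pics/wrist22.png'); cv2.imwrite('pics/c22.png',np.hstack([cv2.resize(p[150:270,240:380],(400,400)),cv2.resize(q[140:300,240:400],(400,400))]))
E
```

```text
wrist 22 31.55 [491.4 -86.8 177.1] [-0.32  0.3  -0.36  0.91  0.   -0.33] 26.9 [-0.2  0.3 -0.2]
scene 22 31.6 [491.4 -86.9 177.1] [-0.32  0.3  -0.36  0.91  0.   -0.33] 27.2 [ 0.1 -0.2 -2.1]
```

View pics/c22.png

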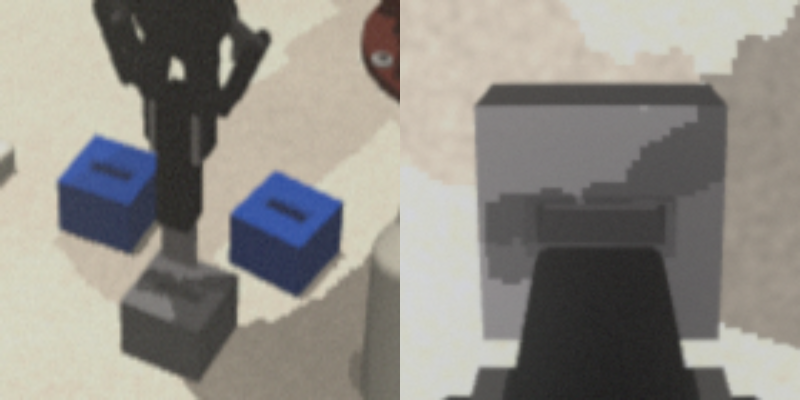

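The blade stands over the grey rest's slot (left (180,250), right slot centre (603,225), handle end centred at (600,250)). I lower it to the height it was picked from.

Emit:
carry_out(
  motion=[
    [0,0,0,1.2,0.1,2,-1],
    [0,0,0,1.2,0.1,10,-1],
    [0,0,0,1.2,0.1,18,-1],
    [0,0,0,1.2,0.1,27,-1],
    [0,0,0,1.2,0.1,36,-1],
    [0,0,0,1.2,0.1,45,-1],
    [0,0,0,1.2,0.1,52,-1],
    [0,0,0,1.2,0.1,56,-1],
    [0,0,0,1.2,0.1,57,-1],
    [0,0,0,1.2,0.1,57,-1],
  ],
)

```text
clock: 32.9
position: [489.5, -86.8, 119.8]
orientation: [-0.004, 1.0, -0.0, 0.001]
ft_force: [-4.0, 0.9, 10.9]
width: 27.3
```

```bash
python3 grab.py 23 wrist scene; python3 tq.py; python3 - <<'E'
from h import *
p=cv2.imread('pics/scene23.png'); q=cv2.imread('pics/wrist23.png'); cv2.imwrite('pics/c23.png',np.hstack([cv2.resize(p[150:270,240:380],(400,400)),cv2.resize(q[140:300,240:400],(400,400))]))
E
```

```text
wrist 23 32.9 [489.5 -86.8 119.8] [-0.32  0.36 -0.44  0.77  0.   -0.33] 27.3 [-4.   0.9 10.9]
scene 23 32.95 [489.5 -86.8 119.8] [-0.32  0.36 -0.44  0.77  0.   -0.33] 26.7 [-3.6  0.6 10.3]
[0.332 1.052 0.023] [-3.8  0.6  9.6] [-1.1900e-01 -4.8827e+01  2.7413e+01 -1.9350e+00  3.6000e-02  1.2000e-02] 33.0
-179.56099312486188 27.385683131987236
```

View pics/c23.png

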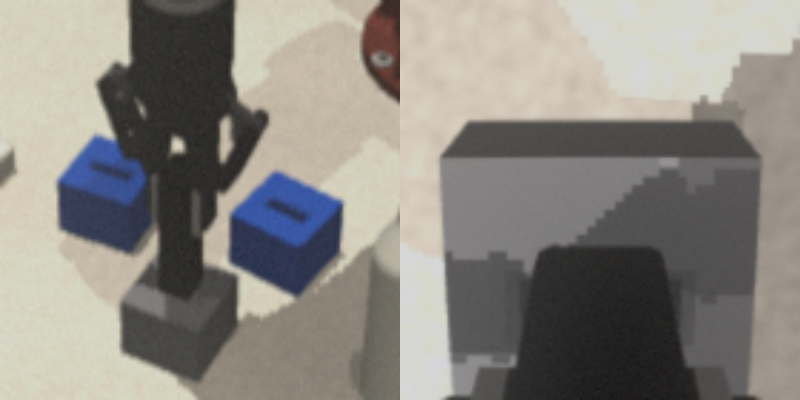

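Seated: same height as when picked (119.8), 10 N contact, handle end on the block's top. I release and rise.

Emit:
carry_out(
  motion=[
    [0,0,0,0,0,0,1],
    [0,0,0,0,0,0,1],
    [0,0,0,0,0,0,1],
    [0,0,0,0,0,0,1],
    [0,0,0,0,0,-15,1],
    [0,0,0,0,0,-50,1],
    [0,0,0,0,0,-100,1],
    [0,0,0,0,0,-150,1],
    [0,0,0,0,0,-160,1],
    [0,0,0,0,0,-160,1],
  ],
)

```text
clock: 34.25
position: [489.3, -86.8, 279.1]
orientation: [-0.004, 1.0, -0.0, 0.002]
ft_force: [-0.0, -0.3, -0.8]
width: 85.6
```

```bash
python3 grab.py 24 wrist scene top; python3 tq.py; python3 - <<'E'
from h import *
c=cal('wrist24'); dm=np.load('wrist24.npy')
ys,xs=np.mgrid[0:480,0:640]; P=depthpts(np.stack([xs.ravel(),ys.ravel()],1),dm,c,True).reshape(480,640,3)
X,Y,Z=P[...,0],P[...,1],P[...,2]
m=((abs(Z-145)<8)&(abs(X-490)<40)&(abs(Y+86)<40)).astype(np.uint8)
cn=max(cv2.findContours(m,0,1)[0],key=cv2.contourArea)
print(cv2.minAreaRect(plane(cn[:,0],c,145,True)[:,:2].astype(np.float32)),np.median(Z[m>0]))
E
```

```text
wrist 24 34.25 [489.3 -86.8 279.1] [-0.32  0.22 -0.18  1.17  0.   -0.33] 85.6 [-0.  -0.3 -0.8]
scene 24 34.3 [488.8 -86.6 278.1] [-0.32  0.22 -0.18  1.17  0.   -0.33] 85.3 [ 0.4 -0.6 -0.7]
top 24 34.35 [488.5 -86.5 277.6] [-0.32  0.22 -0.18  1.17  0.   -0.33] 85.5 [-0.  -0.1 -0.5]
[-0.007 -0.01   0.03 ] [-0.   1.3 -0.7] [ 2.2000e-02 -5.0119e+01  3.4003e+01 -1.5000e-02  0.0000e+00 -0.0000e+00] 34.4
-179.56550524193423 85.14863619076371
((486.990234375, -87.04557800292969), (29.16061019897461, 26.89777183532715), 0.47087326645851135) 145.87985181575206
```

View pics/scene24.png

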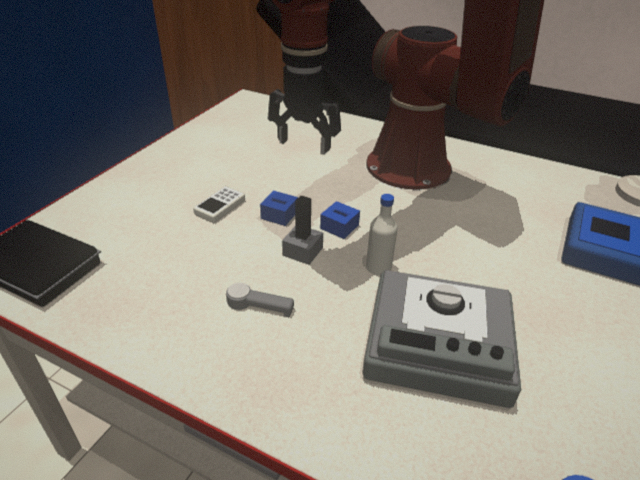

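View pics/wrist24.png

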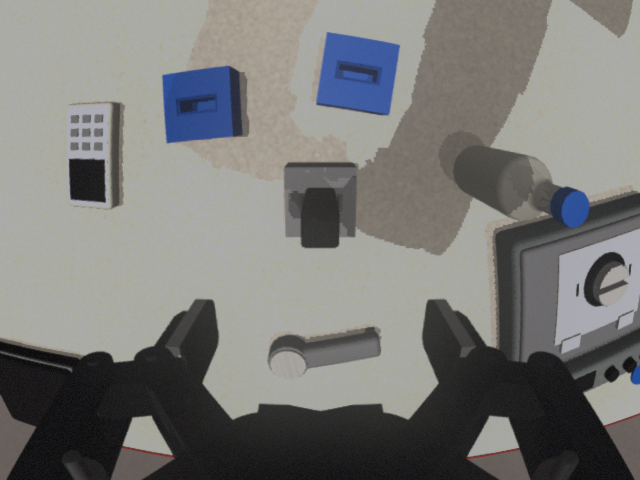

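The key stands in the grey rest (302,215 in the scene view), its top at the same height as after the first placing. The fastener slot is turned across, and the controller (220,205), bottle (382,235) and applicator (260,300) sit at their first-picture pixels. I hand in.

```bash
python3 -c "
from workcell import robot
print(robot.finish_job())"
```

```text
the job is handed in; nothing more can be done
None
```

The fastener is turned to its stop and the key is back in the grey rest, blade-down and released. I handed in at 34.4 s of the 61 s allowed.

**What I did:**
- My first upright turn with the key stopped short because joint 3 reached its limit. I laid the key down in free space nearer the robot, took it again with the tool tilted, stood it in the grey rest and let go.
- I then took it from above, set the blade about 11 mm into the 12 mm fastener slot and turned it clockwise until it stopped. I eased back within the play and lifted out. The key went back into the rest and the arm withdrew, open.

**Last checks:**
- **At the stop:** the wrist torque rose from about 0.1 to 0.8 N m. The slot heading went from 14.7° to 103.7° in one measurement and 104.9° in a later one, a turn of about 90°. It lies parallel to the cover's tick marks within about 1°.
- **Key home:** the tool height at release was 119.8 mm, the same as when I picked the key up. The handle top measured 145.9 mm against the expected 145 mm. The key stands freely, untouched.
- **Other objects:** the controller, bottle and applicator look the same in the first and last scene pictures; I compared them by eye, not by measurement.

**Disagreement:** the wrist and top cameras differed by about 2 mm in x and y throughout. I handled it by aligning key and slot in the same wrist picture.

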